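# Pry the shaft ring off an opened coffee grinder

## Task

Take the hooked pick from its wooden rest, feel its hook down through the eye of the sprung steel ring on the grinder's shaft to the burr carrier, and pry the ring out of its groove, drawing it on the hook off the carrier until it lies in the catch pan; then lay the pick back in its rest. Go gently: with the pick press on the grinder with less than 8 N and load the ring with less than 22 N, do not touch the ring with the hand, and leave the cup, the brush and the spare burr alone.

Things in the scene. Friction and masses are not known exactly. Their poses are not given: they have to be found in the camera images.
- grinder: Opened white coffee grinder, fixed. Origin on the bench below its upright shaft; +x to the motor (reaches x = +160 mm, top 84 above the bench), -x to the catch pan. Round chamber 90 across; on it the flat steel burr carrier, 88 across, top 85 above the bench; the shaft stands in its middle.
- shaft (a point): On the shaft's axis, level with the burr carrier's top (85 mm above the bench). Here is the groove, 16 mm across and 6 high; above it the shaft's end, 22 across, top 14 above the carrier.
- pan (a point): Middle of the inner floor of the aluminium catch pan at the grinder's -x side, axes as the grinder's. Inside 107 mm long (x) and 128 wide (y); floor 42 above the bench, walls up to 70, so lower than the burr carrier; open towards the chamber over the middle 76.
- ring: Keyhole-shaped sprung steel ring, 4 mm thick, flat on the burr carrier in the shaft's groove. Origin at the centre of its round part (starts on the shaft's axis), underside; z up, +x to its eye, within 17 degrees of the way to the pan; mouth at -x. Round part 31 across, two sprung legs. It comes off only level along its +x: pulled with 7 to 14 N the legs spread, after about 9 mm it snaps free.
- ring_eye (a point): Centre of the ring's eye at the ring's top face (ring frame x 20.5, y 0, z 4 mm). The eye is an oblong hole, open down to the burr carrier: x 13.5 to 27.5, y -5 to 5; a bar 4 wide closes its far end, bars 3.5 wide its sides. Pulling needs the hook's end within about 1 mm of the carrier, else it rides over the bar. The freed ring slides on the carrier and drops into the pan beyond its edge.
- pick: Hooked pick, 90 g. Square wooden handle 16 x 16 x 110 mm; origin at its centre, +x along it to the hook, z up as in its rest. Steel shank 6 thick from x 55 to 120, there straight down (-z) to a leg 5 thick, round end 38.5 below the handle's axis. But the used shank is bent up or down by up to 0.085 rad at x 55: the end is up to 5.5 higher or lower and 3.3 fore or aft; this is not in the pose.
- rest: Wooden rest, fixed, heading as the pick at the start. Origin on the bench below its middle. Two saddles 10 mm thick at x -45 and +45 (80 free between), notches 22 wide (y), 12 deep, open at the top, floor 52 above the bench; the handle lies in both, axis 60 above the bench, hook beyond the +x saddle.
- cup: Bystander: teal cup, 84 across, 75 high. Origin at its underside.
- brush: Bystander: flat brush with wooden handle, 180 long, lying on the bench. Origin at its underside.
- spare_burr: Bystander: dark steel burr ring, 72 across, 14 high. Origin at its underside.

How it is judged:
By the outcome, as a careful person would: the job done as asked, in the order asked, and still so for the second after the job is handed in, with the robot touching nothing.
It also fails if it takes over 61 s, if anything falls off the work surface, if the arm or the gripper's body presses on something with over 40 N, if the wrist force passes 120 N, or if a joint passes its speed limit or range.

## Robot

A 7-joint arm with a two-finger parallel gripper is mounted at the origin on the work surface. World frame = base frame: x ahead of the robot, y to its left, z up, the work surface at z = 0. Lengths are in m, angles in rad, forces in N, time in s.
With the tool pointing down it reaches from about 0.4 to 0.875 m from the base axis. Payload 19.3 kg.
Tool frame: the origin (TCP) lies at the very end of the fingers, on their centre line; the grasp point (between the pads) lies 19 mm behind it; z points along the fingers, y is the direction in which the jaws open and shut (so a half turn about z gives the same grasp; the last joint's range is limited). The gripper opens to 85 mm and grips with 20 to 120 N. Pads are 22 mm wide; open, the fingers measure 114 mm over their backs; the gripper's body (76 mm by 85 mm) begins 54 mm behind the grasp point. The pads swing forward as they close: fully open they stand 13 mm farther back than shut.
Start: joints at [1.063, 0.521, -0.036, 1.599, 0.021, 1.021, -0.113], TCP at [0.265, -0.566, 0.231] pointing down, gripper open.
Joint ranges: [-2.91, 2.91], [-0.3, 2.13], [-1.5, 1.42], [0.17, 2.43], [-1.26, 4.41], [0.16, 1.93], [-2.52, 2.52]. Speed limits (rad/s): [1.89, 1.89, 2.39, 2.39, 3.01, 3.01, 3.01].

## Interface

Orientations are given as [roll, pitch, yaw] about the fixed x, y, z axes, in that order (R = Rz(yaw) Ry(pitch) Rx(roll)).
In Python, from workcell import bot gives the robot as it stands. The module is installed in compiled form; this text tells all that it offers.
- The arm moves only by the shell command python3 -m inch 'ROWS' [FORCE]. ROWS is JSON, a list of rows, each an object of numbers: "dx", "dy", "dz": the shift along the tool's x, y, z in mm; "rx", "ry", "rz": the turn, a rotation vector about the tool's x, y, z in rad; "hand": the closure, from -1 (fully open) to 1 (shut), so that 0 is half open. In form: [{"dx": .., "dy": .., "dz": .., "rx": .., "ry": .., "rz": .., "hand": ..}, ...]. A call has 1 to 10 rows; each row shifts and turns the commanded pose from where the row before left it, along the tool's axes as they then stand; what a row does not reach is not made up. A row lasts 1/10 s, in which the tool goes at most 50 mm and 8.59 degrees, less where a joint would pass 70% of its speed; a pose out of reach is approached as far as the arm can. A call with a gripper value outside its range is refused whole. The fingers move at their own pace and stop on an object; FORCE is the grip in N (left out, the last holds). Time passes only in rows, so rows that do not move let the fingers close. It gives the time, the measured TCP pose, the force and the opening at its end, in the units of the state.
- bot.observe(): the state, without advancing time (a new reading comes with each control period).
- bot.grab_frame(name): name is "scene" or "top" or "wrist"; returns (picture, depth): 480x640x3 uint8, red, green, blue; 480x640 float32, m along the optical axis (not along the pixel's ray), 0 where there is no reading.
- bot.get_calibration(name): a dict with "vertical_fov" (degrees; the focal length in pixels is half the picture's height over the tangent of half this angle, whatever the lens; pixels are square), "cx", "cy" (the principal point, pixels), "origin" and "orientation" of the camera in the world. Camera axes: x right, y down, z forward; pixel columns grow to the right and rows downward; lengths in m; the calibration is good to about 2 mm. The wrist camera is an equidistant fisheye: a pixel r from the principal point sees the ray r / f radians off the axis. A picture is of the moment at which its call begins: read the wrist's pose just before it. get_calibration takes no time and is no camera call; for the wrist camera it gives the pose at the moment of the call.
- bot.job_done(): hands the job in, once; it reports no verdict.
Trained networks look in the newest picture that a camera, given by its name, has taken for a name from the list of things; names that differ only in an ending like _2 or _b are one class to them, and where a whole thing is asked for, a point or a joint stands for the part that bears it (a point fixed in the world has none). Each returns a list of dicts, best first, with "score" (0 to 1); they miss things now and then, are a little off and sometimes report something else, mostly with a low value. They report only what shows in the picture. A call takes as long as a camera call.
- bot.trace(camera, target): "region" (480x640 bool, what is visible of it) and "box" ([left, top, right, bottom] in pixels, round what is visible of it).
- bot.tip_of(camera, target): "centre" ([row, column] in pixels: a listed point, or the origin of a listed thing).
The state is a dict: "clock": time; "qpos": joint angles; "qd": joint speeds; "joint_efforts": joint torques, N m; "position": TCP position; "tool_rot": TCP orientation; "force": force on the tool from outside, world axes, zero at the start; "moment": the same for the moment, N m; "grip_width": finger opening in m.
Only numpy, scipy, OpenCV 4.12 (cv2) and the standard library are available. Lean on these libraries where they do the work, as an engineer would, in place of code of your own. Each camera call takes 0.05 s, during which the arm holds its last target.

## Working session

There is one attempt and no reset: what is moved stays moved. The work goes in short steps, Python scripts to look and compute and a shell command to move; the robot and the scene stay as the last step left them, time stands still between calls to the robot, and variables do not carry over. Pictures are saved under pics/ and viewed, and the job is handed in when it is done.

```bash
mkdir -p pics; ls
python3 - <<'E'
from workcell import bot
import cv2
print(bot.observe())
for n in ("scene","top","wrist"):
    p,d=bot.grab_frame(n); print(n,bot.get_calibration(n))
    cv2.imwrite(f"pics/{n}0.png",p[:,:,::-1])
E
```

```text
pics
{'clock': 0.0, 'qpos': array([ 1.06280117,  0.52198384, -0.03631103,  1.59999042,  0.02122724,
        1.02110586, -0.11280714]), 'qd': array([ 0.00105549, -0.0020627 ,  0.00031894, -0.00110127,  0.0013886 ,
        0.00058366, -0.00107547]), 'joint_efforts': array([-4.01306315e-04, -9.27112055e+01,  1.98011935e+00, -3.69943678e+01,
        1.78480911e-02,  8.02352006e-03, -5.14047906e-05]), 'position': array([ 0.26477659, -0.56577999,  0.23075102]), 'tool_rot': array([-3.14049618e+00,  1.09976584e-04,  4.37777829e-01]), 'force': array([-0.15257178, -0.11385948, -0.00294921]), 'moment': array([-0.02709114,  0.01862274, -0.01812662]), 'grip_width': 0.08525208164899503}
scene {'vertical_fov': 44.29900384550433, 'cx': 319.50011958185974, 'cy': 240.05805258202918, 'origin': array([ 1.05255825, -0.35117005,  0.89514249]), 'orientation': array([-2.54346263, -0.00839436,  0.94623457])}
top {'vertical_fov': 52.76196179290253, 'cx': 320.8784276832143, 'cy': 251.08138742639062, 'origin': array([ 0.42222518, -0.01077854,  0.94403711]), 'orientation': array([-2.95456688, -0.01645099, -1.5588302 ])}
wrist {'vertical_fov': 65.70646984690485, 'cx': 325.00675361099746, 'cy': 243.87639195555525, 'origin': array([ 0.32987698, -0.53490194,  0.3740421 ]), 'orientation': array([ 2.85191992e+00,  1.16561123e-03, -1.13321135e+00])}
```

View pics/scene0.png

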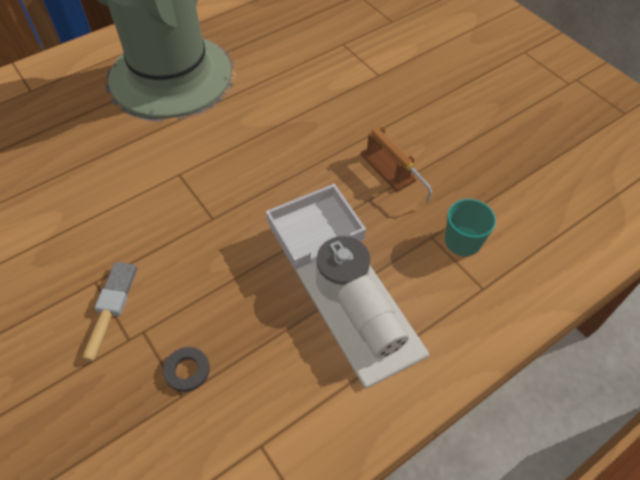

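View pics/top0.png

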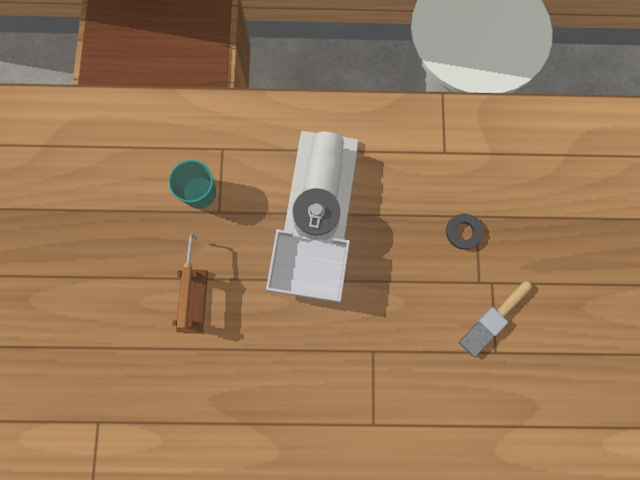

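View pics/wrist0.png

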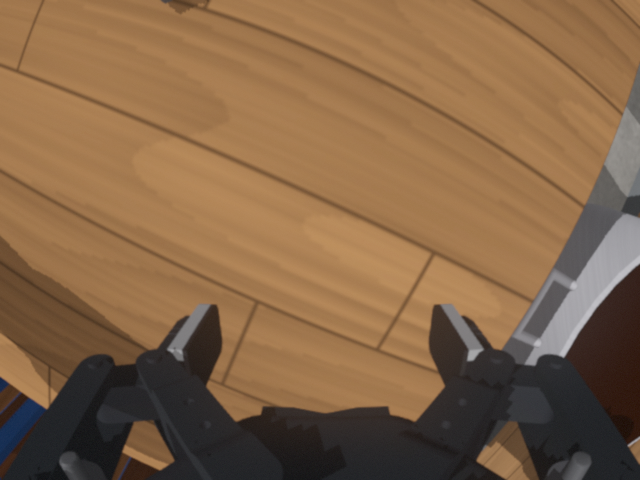

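```bash
cat > h.py <<'E'
import numpy as np, cv2
from scipy.spatial.transform import Rotation as R
from workcell import bot
def cal(n):
    c=bot.get_calibration(n); c['f']=240/np.tan(np.radians(c['vertical_fov']/2)); c['R']=R.from_euler('xyz',c['orientation']).as_matrix(); c['n']=n; return c
def ray(c,row,col):
    x=(col-c['cx'])/c['f']; y=(row-c['cy'])/c['f']
    if c['n']=='wrist':
        r=np.hypot(x,y); s=np.sin(r)/r if r>0 else 1; v=np.array([x*s,y*s,np.cos(r)])
    else: v=np.array([x,y,1.]); v/=np.linalg.norm(v)
    return c['R']@v
def onplane(c,row,col,z):
    v=ray(c,row,col); return c['origin']+v*(z-c['origin'][2])/v[2]
def proj(c,P):
    v=c['R'].T@(np.asarray(P)-c['origin'])
    if c['n']=='wrist':
        th=np.arctan2(np.hypot(v[0],v[1]),v[2]); k=th/np.hypot(v[0],v[1])
        return np.array([c['cy']+c['f']*v[1]*k,c['cx']+c['f']*v[0]*k])
    return np.array([c['cy']+c['f']*v[1]/v[2],c['cx']+c['f']*v[0]/v[2]])
def tri(c1,p1,c2,p2):
    A=[];b=[]
    a=ray(c1,*p1);d=ray(c2,*p2)
    M=np.stack([a,-d],1); t=np.linalg.lstsq(M,c2['origin']-c1['origin'],rcond=None)[0]
    P=c1['origin']+a*t[0];Q=c2['origin']+d*t[1]
    return (P+Q)/2,np.linalg.norm(P-Q)
def dpt(c,d,row,col):
    r=ray(c,row,col); fw=c['R'][:,2]; z=d[int(round(row)),int(round(col))]; return c['origin']+r*z/(r@fw)
E
python3 - <<'E'
from h import *
np.set_printoptions(precision=4,suppress=True)
ct,cs=cal('top'),cal('scene')
Z=dict(shaft=.085,pan=.042,ring_eye=.089,ring=.085,pick=.06,rest=0,grinder=0,cup=0)
for t in Z:
    r={}
    for c in (ct,cs):
        o=bot.tip_of(c['n'],t)
        for q in o[:2]:
            print(t,c['n'],round(q['score'],2),np.array(q['centre']),onplane(c,*q['centre'],Z[t]))
        if o: r[c['n']]=o[0]['centre']
    if len(r)==2: print('   tri',tri(ct,r['top'],cs,r['scene']))
print(bot.observe()['clock'])
p,d=bot.grab_frame('top'); p2,d2=bot.grab_frame('scene')
np.savez('f0.npz',p=p,d=d,p2=p2,d2=d2)
cv2.imwrite('pics/crop_top.png',cv2.resize(p[120:340,150:370,::-1],None,fx=2.7,fy=2.7,interpolation=cv2.INTER_CUBIC))
cv2.imwrite('pics/crop_sc.png',cv2.resize(p2[110:310,250:450,::-1],None,fx=3,fy=3,interpolation=cv2.INTER_CUBIC))
E
```

```text
shaft top 0.75 [211.2 317.1] [ 0.6594 -0.0151  0.085 ]
shaft scene 0.97 [258.2 344.2] [ 0.6611 -0.011   0.085 ]
   tri (array([ 0.6604, -0.0132,  0.0855]), np.float64(0.004426221622281237))
pan top 0.82 [264.8 310.3] [ 0.5665 -0.0039  0.042 ]
pan scene 0.81 [229.7 313.9] [ 0.5614 -0.0005  0.042 ]
pan scene 0.65 [145.5 388.7] [0.4814 0.2373 0.042 ]
   tri (array([ 0.5654, -0.0038,  0.0493]), np.float64(0.0005383371236194791))
ring_eye top 0.49 [222.8 312.1] [ 0.6363 -0.0063  0.089 ]
ring_eye scene 0.46 [248.3 336.6] [ 0.6404 -0.0112  0.089 ]
   tri (array([ 0.6374, -0.0073,  0.0822]), np.float64(0.002278213172666188))
ring top 0.6 [211.5 316.3] [ 0.6588 -0.0137  0.085 ]
ring scene 0.5 [256.5 342.9] [ 0.6572 -0.0107  0.085 ]
   tri (array([ 0.6584, -0.0129,  0.0881]), np.float64(0.0018156614890477707))
pick top 0.86 [295.4 186. ] [0.5039 0.2211 0.06  ]
pick top 0.16 [318.6 495. ] [ 0.4693 -0.3422  0.06  ]
pick scene 0.77 [148.8 391.9] [0.5037 0.2244 0.06  ]
   tri (array([0.5044, 0.2219, 0.0617]), np.float64(0.0025974617786993105))
rest top 0.87 [302.6 191.4] [0.4957 0.2256 0.    ]
rest scene 0.72 [168.  388.5] [0.5005 0.2267 0.    ]
   tri (array([ 0.4969,  0.2283, -0.005 ]), np.float64(0.003287198249599241))
grinder top 0.85 [220.3 317.6] [ 0.6639 -0.0168  0.    ]
grinder scene 0.59 [281.9 338.9] [ 0.6539 -0.0126  0.    ]
   tri (array([ 0.6602, -0.0172,  0.0136]), np.float64(0.0011210485201496503))
cup top 0.65 [190.4 200. ] [0.7225 0.2222 0.    ]
cup scene 0.79 [242.8 461.8] [0.7186 0.2209 0.    ]
   tri (array([0.7205, 0.22  , 0.0037]), np.float64(0.002837040230956001))
0.95
```

View pics/crop_top.png

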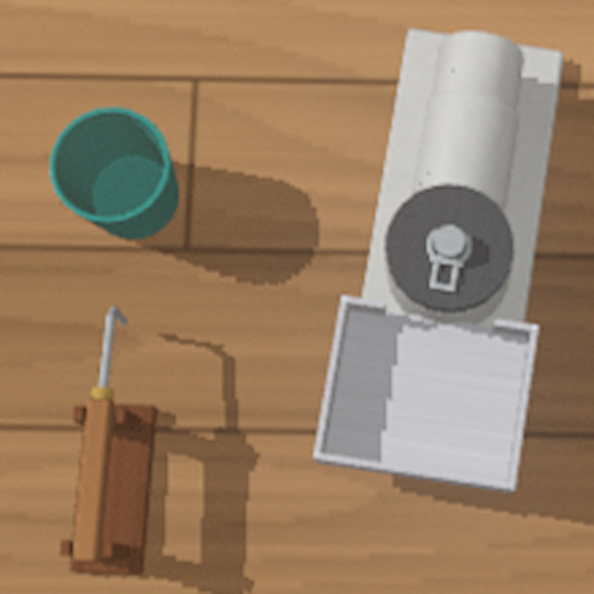

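View pics/crop_sc.png

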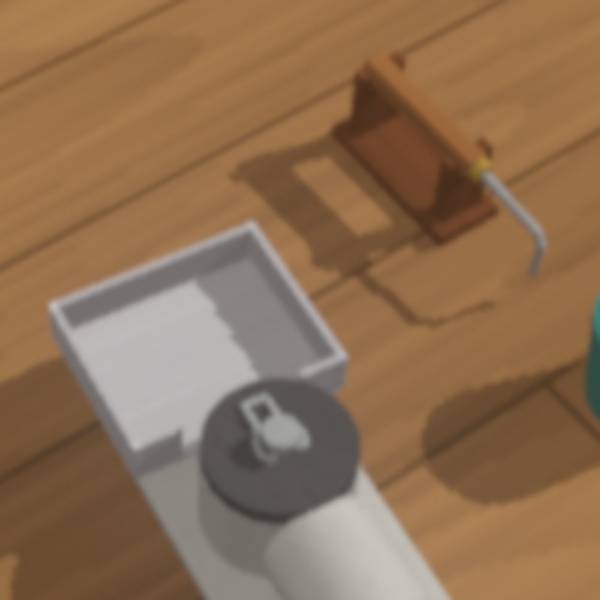

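```bash
cat > m1.py <<'E'
from h import *
np.set_printoptions(precision=4,suppress=True)
f=np.load('f0.npz'); ct,cs=cal('top'),cal('scene')
def cloud(c,d,reg):
    rr,cc=np.nonzero(reg&(d>0))
    x=(cc-c['cx'])/c['f'];y=(rr-c['cy'])/c['f'];z=d[rr,cc]
    return np.stack([x*z,y*z,z],1)@c['R'].T+c['origin']
for c,d in ((ct,f['d']),(cs,f['d2'])):
    for t in ('pick','rest','ring','grinder','pan'):
        o=bot.trace(c['n'],t)
        if not o: print(t,c['n'],'none');continue
        P=cloud(c,d,o[0]['region']); np.save(f"{t}_{c['n']}.npy",P); print(t,c['n'],o[0]['score'],o[0]['box'],P.min(0),P.max(0))
        if t=='pick':
            H=P[(P[:,2]>.055)&(P[:,0]<.555)]
            T=H[H[:,2]>.064]
            m=T.mean(0);u,s,v=np.linalg.svd(T-m);a=v[0]*np.sign(v[0,0]);print(' handle top mean',m,'axis',a,'yaw',np.arctan2(a[1],a[0]),'ext',((T-m)@a).min(),((T-m)@a).max())
        if t=='ring':
            print(P[np.argsort(P[:,2])][::max(1,len(P)//12)])
    # carrier circle: depth points 0.083..0.087 near shaft
    allr=np.zeros(d.shape,bool);allr[:]=True
    P=cloud(c,d,allr)
    S=P[(abs(P[:,2]-.085)<.004)&(np.hypot(P[:,0]-.66,P[:,1]+.013)<.06)]
    print('carrier n',len(S),S.mean(0),S.min(0),S.max(0),(S.min(0)+S.max(0))/2)
    S=P[(P[:,2]>.094)&(np.hypot(P[:,0]-.66,P[:,1]+.013)<.03)]
    print('shaft end',len(S),S.mean(0),S.min(0),S.max(0))
    S=P[(abs(P[:,2]-.070)<.004)&(P[:,0]>.47)&(P[:,0]<.63)&(abs(P[:,1])<.1)].astype(np.float32)
    print('pan rim',cv2.minAreaRect(S[:,:2]*1000),S[:,2].mean())
E
python3 m1.py
```

```text
pick top 0.68 [179.7, 238.2, 193.3, 326.7] [0.4452 0.2143 0.0039] [0.6228 0.232  0.0743]
 handle top mean [0.4993 0.2226 0.069 ] axis [ 0.9995 -0.0312  0.0017] yaw -0.03116964881120023 ext -0.05405553376870954 0.05569788221278139
rest top 0.88 [173.3, 269.5, 207.1, 329.5] [ 0.4391  0.1965 -0.0017] [0.5585 0.2491 0.0691]
ring top 0.46 [308.7, 205.9, 324.1, 229.7] [ 0.628  -0.026   0.0833] [0.665  0.0016 0.0969]
[[ 0.6375 -0.0134  0.0833]
 [ 0.6423 -0.0133  0.0867]
 [ 0.6361 -0.0043  0.088 ]
 [ 0.6495 -0.0224  0.0884]
 [ 0.6491 -0.0096  0.0889]
 [ 0.6322 -0.0135  0.0893]
 [ 0.651  -0.0205  0.0898]
 [ 0.6469 -0.0114  0.0903]
 [ 0.6542 -0.0004  0.0906]
 [ 0.6522 -0.0023  0.091 ]
 [ 0.6374 -0.0152  0.0913]
 [ 0.6561 -0.024   0.0917]
 [ 0.6313 -0.0062  0.0924]]
grinder top 0.61 [266.1, 128.4, 357.6, 301.3] [ 0.4964 -0.0952  0.0001] [0.8488 0.0757 0.1047]
pan top 0.66 [264.7, 129.1, 355.9, 305.0] [ 0.4965 -0.0952 -0.0015] [0.8534 0.0754 0.1047]
carrier n 1585 [ 0.6635 -0.013   0.0863] [ 0.6151 -0.0554  0.081 ] [0.7198 0.031  0.089 ] [ 0.6675 -0.0122  0.085 ]
shaft end 116 [ 0.6582 -0.0123  
[... 775 characters left out ...]
 -0.0237  0.0891]
 [ 0.6332 -0.0071  0.0893]
 [ 0.6388 -0.003   0.0897]
 [ 0.6536 -0.0263  0.09  ]
 [ 0.6339 -0.0178  0.0906]
 [ 0.6407 -0.0188  0.091 ]
 [ 0.6341 -0.0058  0.0923]]
grinder scene 0.84 [268.4, 183.8, 429.4, 389.5] [ 0.4518 -0.0978 -0.0045] [0.8508 0.0751 0.1036]
pan scene 0.76 [265.1, 185.9, 427.2, 387.2] [ 0.4495 -0.0978 -0.004 ] [0.8508 0.1085 0.1036]
carrier n 1918 [ 0.6663 -0.0149  0.0854] [ 0.615  -0.0572  0.081 ] [0.7199 0.0313 0.089 ] [ 0.6675 -0.0129  0.085 ]
shaft end 137 [ 0.6615 -0.0137  0.0988] [ 0.65   -0.0239  0.0941] [ 0.6712 -0.0011  0.1036]
pan rim ((569.8282470703125, 0.03162384033203125), (137.2776336669922, 131.2303466796875), 82.01969146728516) 0.069761984
```

```bash
cat > plan.py <<'E'
from h import *
import sys
# plan target x y z(mm) rpy(rad) n
def plan(P,rpy,n):
    s=bot.observe(); p=s['position'].copy(); r0=R.from_euler('xyz',s['tool_rot']); r1=R.from_euler('xyz',rpy)
    P=np.array(P); rv=(r0.inv()*r1).as_rotvec()
    rc=r0; dp=(P-p)/n
    print('dist mm',np.linalg.norm(P-p)*1e3,'rv',rv.round(4))
    for i in range(n):
        d=rc.inv().apply(dp)*1e3; print('  ',d.round(1),(rv/n).round(4)); rc=rc*R.from_rotvec(rv/n)
    print('force',s['force'].round(2),'clock',s['clock'],'grip',s['grip_width'])
if __name__=='__main__':
    a=[float(x) for x in sys.argv[1:]]
    plan(np.array(a[:3])/1e3,a[3:6],int(a[6]))
E
python3 plan.py 515 222 231 3.14159 0 -0.034 18
```

```text
dist mm 826.771750713469 rv [-0.      0.      0.4718]
   [ 31.1 -33.8   0. ] [-0.      0.      0.0262]
   [ 30.2 -34.6   0. ] [-0.      0.      0.0262]
   [ 29.3 -35.3   0. ] [-0.      0.      0.0262]
   [ 28.4 -36.1   0. ] [-0.      0.      0.0262]
   [ 27.4 -36.8   0. ] [-0.      0.      0.0262]
   [ 26.5 -37.5   0. ] [-0.      0.      0.0262]
   [ 25.5 -38.2   0. ] [-0.      0.      0.0262]
   [ 24.5 -38.9   0. ] [-0.      0.      0.0262]
   [ 23.4 -39.5   0. ] [-0.      0.      0.0262]
   [ 22.4 -40.1   0. ] [-0.      0.      0.0262]
   [ 21.3 -40.7   0. ] [-0.      0.      0.0262]
   [ 20.3 -41.2   0. ] [-0.      0.      0.0262]
   [ 19.2 -41.7   0. ] [-0.      0.      0.0262]
   [ 18.1 -42.2   0. ] [-0.      0.      0.0262]
   [ 17.  -42.7   0. ] [-0.      0.      0.0262]
   [ 15.8 -43.1   0. ] [-0.      0.      0.0262]
   [ 14.7 -43.5   0. ] [-0.      0.      0.0262]
   [ 13.6 -43.9   0. ] [-0.      0.      0.0262]
force [ 0.27 -0.59  1.06] clock 1.55 grip 0.08515663885527691
```

```bash
python3 -m inch '[{"dx":31,"dy":-34,"rz":0.1},{"dx":27,"dy":-37,"rz":0.1},{"dx":24,"dy":-39,"rz":0.1},{"dx":20,"dy":-42,"rz":0.1},{"dx":15,"dy":-43,"rz":0.072},{"dx":13,"dy":-44},{"dx":13,"dy":-44},{"dx":13,"dy":-44},{"dx":13,"dy":-44},{"dx":13,"dy":-44}]'; python3 -m inch '[{"dx":13,"dy":-44},{"dx":13,"dy":-44},{"dx":13,"dy":-44}]'
python3 - <<'E'
from h import *
c=cal('wrist');p,d=bot.grab_frame('wrist');print(c)
np.savez('w1.npz',p=p,d=d,o=c['origin'],e=c['orientation'])
cv2.imwrite('pics/w1.png',p[:,:,::-1])
E
python3 plan.py 515 222 150 3.14159 0 -0.034 5
```

```text
{'vertical_fov': 65.70646984690485, 'cx': 325.00675361099746, 'cy': 243.87639195555525, 'origin': array([ 0.32992779, -0.53500942,  0.37446614]), 'orientation': array([ 2.85197895e+00,  3.45647569e-04, -1.13323317e+00]), 'f': np.float64(371.64829954431775), 'R': array([[ 4.23733442e-01, -8.68022935e-01, -2.58816835e-01],
       [-9.05786868e-01, -4.06176188e-01, -1.20710621e-01],
       [-3.45647562e-04,  2.85582018e-01, -9.58354210e-01]]), 'n': 'wrist'}
dist mm 830.7411700796579 rv [-1.000e-04  0.000e+00  4.718e-01]
   [ 112.1 -121.5   16.3] [-0.      0.      0.0944]
   [ 100.2 -131.6   16.3] [-0.      0.      0.0944]
   [  87.3 -140.4   16.3] [-0.      0.      0.0944]
   [  73.7 -148.    16.3] [-0.      0.      0.0944]
   [  59.4 -154.3   16.3] [-0.      0.      0.0944]
force [-0.32 -0.02  0.17] clock 1.6 grip 0.085081949077045schema error: expected keys dx, dy, dz, rx, ry, rz, hand
schema error: expected keys dx, dy, dz, rx, ry, rz, hand
```

View pics/w1.png

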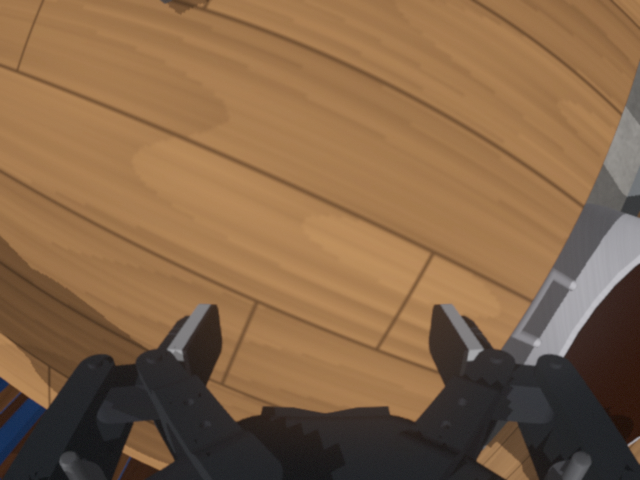

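All keys are needed in each row; nothing moved. Retyping.

```bash
python3 -m inch '[{"dx":31,"dy":-34,"dz":0,"rx":0,"ry":0,"rz":0.1,"hand":-1},{"dx":27,"dy":-37,"dz":0,"rx":0,"ry":0,"rz":0.1,"hand":-1},{"dx":24,"dy":-39,"dz":0,"rx":0,"ry":0,"rz":0.1,"hand":-1},{"dx":20,"dy":-42,"dz":0,"rx":0,"ry":0,"rz":0.1,"hand":-1},{"dx":15,"dy":-43,"dz":0,"rx":0,"ry":0,"rz":0.072,"hand":-1},{"dx":13,"dy":-44,"dz":0,"rx":0,"ry":0,"rz":0,"hand":-1},{"dx":13,"dy":-44,"dz":0,"rx":0,"ry":0,"rz":0,"hand":-1},{"dx":13,"dy":-44,"dz":0,"rx":0,"ry":0,"rz":0,"hand":-1},{"dx":13,"dy":-44,"dz":0,"rx":0,"ry":0,"rz":0,"hand":-1},{"dx":13,"dy":-44,"dz":0,"rx":0,"ry":0,"rz":0,"hand":-1}]'; python3 -m inch '[{"dx":13,"dy":-44,"dz":0,"rx":0,"ry":0,"rz":0,"hand":-1},{"dx":13,"dy":-44,"dz":0,"rx":0,"ry":0,"rz":0,"hand":-1},{"dx":13,"dy":-44,"dz":0,"rx":0,"ry":0,"rz":0,"hand":-1}]'
python3 - <<'E'
from h import *
c=cal('wrist');p,d=bot.grab_frame('wrist')
np.savez('w1.npz',p=p,d=d,o=c['origin'],e=c['orientation'])
cv2.imwrite('pics/w1b.png',p[:,:,::-1])
E
python3 plan.py 515 222 150 3.14159 0 -0.034 5
```

```text
clock: 2.6
position: [0.4062, -0.1274, 0.2316]
tool_rot: [3.141, -0.001, -0.034]
force: [1.0, -0.4, -0.1]
grip_width: 0.0853
clock: 2.9
position: [0.4497, 0.0033, 0.2316]
tool_rot: [-3.142, -0.001, -0.034]
force: [1.3, -0.7, 0.2]
grip_width: 0.0851
dist mm 235.6081866704287 rv [-0.003  -0.0021  0.0059]
   [ 11.4 -42.6  16.5] [-0.0006 -0.0004  0.0012]
   [ 11.4 -42.7  16.5] [-0.0006 -0.0004  0.0012]
   [ 11.3 -42.7  16.4] [-0.0006 -0.0004  0.0012]
   [ 11.3 -42.7  16.4] [-0.0006 -0.0004  0.0012]
   [ 11.3 -42.7  16.4] [-0.0006 -0.0004  0.0012]
force [ 0.16 10.99 -0.22] clock 2.95 grip 0.08532795821283362
```

View pics/w1b.png

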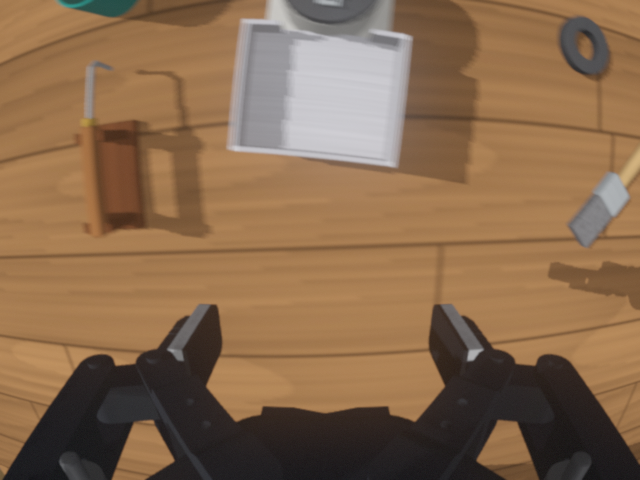

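```bash
python3 -m inch '[{"dx":11,"dy":-43,"dz":16,"rx":0,"ry":0,"rz":0,"hand":-1},{"dx":11,"dy":-43,"dz":16,"rx":0,"ry":0,"rz":0,"hand":-1},{"dx":11,"dy":-43,"dz":16,"rx":0,"ry":0,"rz":0,"hand":-1},{"dx":11,"dy":-43,"dz":16,"rx":0,"ry":0,"rz":0,"hand":-1},{"dx":11,"dy":-42,"dz":16,"rx":0,"ry":0,"rz":0,"hand":-0.5},{"dx":0,"dy":0,"dz":0,"rx":0,"ry":0,"rz":0,"hand":-0.5}]'
cat > w.py <<'E'
from h import *
import sys
np.set_printoptions(precision=4,suppress=True)
c=cal('wrist');p,d=bot.grab_frame('wrist')
n=sys.argv[1]
np.savez(n+'.npz',p=p,d=d,o=c['origin'],e=c['orientation'])
cv2.imwrite(f'pics/{n}.png',p[:,:,::-1])
for t in sys.argv[2:]:
    for q in bot.tip_of('wrist',t)[:2]: print(t,round(q['score'],2),np.round(q['centre'],1))
E
python3 w.py w2 pick rest
python3 plan.py 515 222 41 3.14159 0 -0.034 4
```

```text
clock: 3.55
position: [0.511, 0.2191, 0.1492]
tool_rot: [-3.14, 0.002, -0.028]
force: [-0.4, -0.3, 0.0]
grip_width: 0.064
rest 0.59 [239.1 325. ]
dist mm 110.58584093970175 rv [ 0.0006  0.0004 -0.0002]
   [ 0.8 -2.3 27.5] [ 0.0001  0.0001 -0.    ]
   [ 0.8 -2.3 27.5] [ 0.0001  0.0001 -0.    ]
   [ 0.8 -2.3 27.5] [ 0.0001  0.0001 -0.    ]
   [ 0.8 -2.3 27.5] [ 0.0001  0.0001 -0.    ]
force [-0.28 -0.7  -0.13] clock 3.7 grip 0.06423743477316755
```

View pics/w2.png

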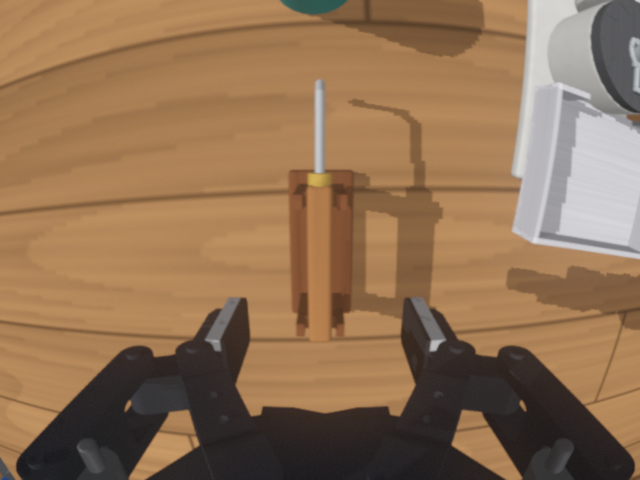

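Run:
```python
from h import *
np.set_printoptions(precision=4,suppress=True)
c=cal('wrist'); print(c['origin'])
for rc,z in (((186,320),.068),((340,319),.068),((250,319.5),.068)): print(onplane(c,*rc,z))
```

```text
[0.5834 0.2109 0.2943]
[0.5529 0.2148 0.068 ]
[0.4452 0.2197 0.068 ]
[0.5119 0.2167 0.068 ]
```

Run:
```python
from h import *
np.set_printoptions(precision=4,suppress=True)
for i in range(3):
    s=bot.observe();print(s['clock'],s['position'],s['tool_rot'],s['qd'])
    c=cal('wrist'); print(c['origin'],onplane(c,250,319.5,.068))
    bot.grab_frame('wrist')
```

```text
3.7 [0.5115 0.2129 0.1512] [ 3.141   0.0004 -0.0342] [ 0.0227 -0.0216  0.0064  0.0074 -0.0006  0.0001  0.0009]
[0.5834 0.2109 0.2943] [0.5119 0.2167 0.068 ]
3.75 [0.5118 0.2124 0.1515] [ 3.1411 -0.0002 -0.0352] [ 0.0123 -0.012   0.      0.0017 -0.001  -0.0016 -0.0029]
[0.5835 0.2103 0.2947] [0.512  0.2162 0.068 ]
3.8 [0.5119 0.2122 0.1518] [ 3.1413 -0.0006 -0.0357] [ 0.0055 -0.0052 -0.0005 -0.0011 -0.0016  0.0003 -0.0007]
[0.5836 0.2101 0.295 ] [0.5121 0.216  0.068 ]
```

```bash
python3 -m inch '[{"dx":3,"dy":-5,"dz":15,"rx":0,"ry":0,"rz":0,"hand":-0.5},{"dx":0,"dy":-5,"dz":20,"rx":0,"ry":0,"rz":0,"hand":-0.5},{"dx":0,"dy":0,"dz":20,"rx":0,"ry":0,"rz":0,"hand":-0.5},{"dx":0,"dy":0,"dz":15,"rx":0,"ry":0,"rz":0,"hand":-0.5},{"dx":0,"dy":0,"dz":0,"rx":0,"ry":0,"rz":0,"hand":-0.5},{"dx":0,"dy":0,"dz":0,"rx":0,"ry":0,"rz":0,"hand":-0.5}]'
python3 w.py w3
python3 plan.py 515 222 41 3.14159 0 -0.034 2
```

```text
clock: 4.45
position: [0.5151, 0.2231, 0.0814]
tool_rot: [3.142, 0.0, -0.035]
force: [-0.4, 0.1, 0.9]
grip_width: 0.0642
dist mm 40.87007321555639 rv [-0.0003 -0.0006 -0.0007]
   [-0.2  0.6 20.4] [-0.0002 -0.0003 -0.0003]
   [-0.2  0.6 20.4] [-0.0002 -0.0003 -0.0003]
force [0.26 0.33 0.52] clock 4.5 grip 0.06403475622429118
```

View pics/w3.png

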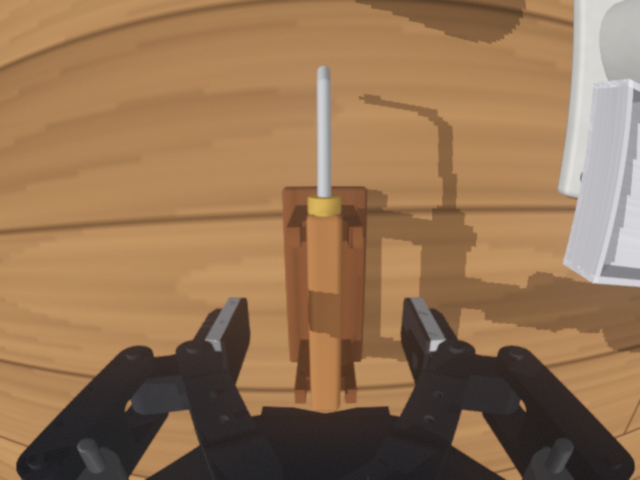

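```bash
python3 -m inch '[{"dx":0,"dy":0,"dz":14,"rx":0,"ry":0,"rz":0,"hand":-0.5},{"dx":0,"dy":0,"dz":16,"rx":0,"ry":0,"rz":0,"hand":-0.5},{"dx":0,"dy":1,"dz":10,"rx":0,"ry":0,"rz":0,"hand":-0.3},{"dx":0,"dy":0,"dz":0,"rx":0,"ry":0,"rz":0,"hand":0},{"dx":0,"dy":0,"dz":0,"rx":0,"ry":0,"rz":0,"hand":1},{"dx":0,"dy":0,"dz":0,"rx":0,"ry":0,"rz":0,"hand":1},{"dx":0,"dy":0,"dz":0,"rx":0,"ry":0,"rz":0,"hand":1},{"dx":0,"dy":0,"dz":0,"rx":0,"ry":0,"rz":0,"hand":1}]' 100
python3 w.py w4
```

```text
clock: 5.3
position: [0.5153, 0.2225, 0.0421]
tool_rot: [-3.141, -0.001, -0.034]
force: [-1.0, -0.5, 6.6]
grip_width: 0.0146
```

View pics/w4.png

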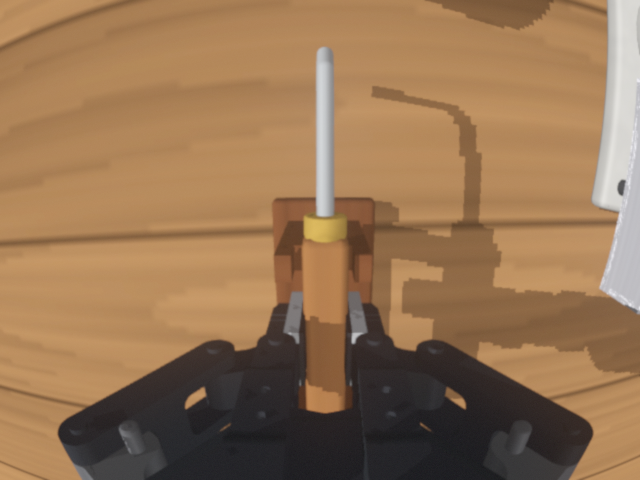

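```bash
python3 -m inch '[{"dx":0,"dy":0,"dz":-10,"rx":0,"ry":0,"rz":0,"hand":1},{"dx":0,"dy":0,"dz":-20,"rx":0,"ry":0,"rz":0,"hand":1},{"dx":0,"dy":0,"dz":-30,"rx":0,"ry":0,"rz":0,"hand":1},{"dx":0,"dy":0,"dz":-30,"rx":0,"ry":0,"rz":0,"hand":1},{"dx":0,"dy":0,"dz":-20,"rx":0,"ry":0,"rz":0,"hand":1},{"dx":0,"dy":20,"dz":0,"rx":0,"ry":0,"rz":0,"hand":1},{"dx":0,"dy":30,"dz":0,"rx":0,"ry":0,"rz":0.04,"hand":1},{"dx":0,"dy":30,"dz":0,"rx":0,"ry":0,"rz":0.04,"hand":1},{"dx":0,"dy":30,"dz":0,"rx":0,"ry":0,"rz":0.026,"hand":1}]'
python3 plan.py 535 5 150 3.14159 0 -0.14 4
```

```text
clock: 6.25
position: [0.5076, 0.1115, 0.1523]
tool_rot: [-3.141, -0.001, -0.142]
force: [0.5, -0.3, -0.5]
grip_width: 0.0143
dist mm 110.03564561815165 rv [-0.0004 -0.0009 -0.0017]
   [10.6 25.4  0.6] [-0.0001 -0.0002 -0.0004]
   [10.5 25.4  0.6] [-0.0001 -0.0002 -0.0004]
   [10.5 25.4  0.6] [-0.0001 -0.0002 -0.0004]
   [10.5 25.4  0.6] [-0.0001 -0.0002 -0.0004]
force [ 0.48 -0.33 -0.47] clock 6.25 grip 0.014323457795916374
```

```bash
python3 -m inch '[{"dx":10,"dy":25,"dz":0,"rx":0,"ry":0,"rz":0,"hand":1},{"dx":10,"dy":25,"dz":0,"rx":0,"ry":0,"rz":0,"hand":1},{"dx":10,"dy":25,"dz":0,"rx":0,"ry":0,"rz":0,"hand":1},{"dx":8,"dy":16,"dz":0,"rx":0,"ry":0,"rz":0,"hand":1},{"dx":4,"dy":8,"dz":0,"rx":0,"ry":0,"rz":0,"hand":1},{"dx":0,"dy":0,"dz":0,"rx":0,"ry":0,"rz":0,"hand":1},{"dx":0,"dy":0,"dz":0,"rx":0,"ry":0,"rz":0,"hand":1},{"dx":0,"dy":0,"dz":0,"rx":0,"ry":0,"rz":0,"hand":1}]'
cat > look.py <<'E'
from h import *
import sys
np.set_printoptions(precision=4,suppress=True)
n=sys.argv[1]; s=bot.observe(); print(s['position'],s['tool_rot'],s['force'])
fr={}
for nm in ('wrist','top','scene'):
    c=cal(nm); p,d=bot.grab_frame(nm); fr[nm]=(c,p,d)
    np.savez(f'{n}_{nm}.npz',p=p,d=d,o=c['origin'],e=c['orientation'])
def crop(nm,P,h,out):
    c,p,d=fr[nm]; r,q=proj(c,P); r=int(min(max(r,h),480-h));q=int(min(max(q,h),640-h))
    im=cv2.resize(p[r-h:r+h,q-h:q+h,::-1],(600,600),interpolation=cv2.INTER_CUBIC)
    print(nm,'crop origin row,col',r-h,q-h,'scale',600/(2*h)); cv2.imwrite(f'pics/{n}_{out}.png',im)
crop('wrist',[.64,-.01,.09],80,'w'); crop('top',[.64,-.01,.09],40,'t'); crop('scene',[.64,-.01,.09],50,'s')
E
python3 look.py a1
```

```text
clock: 7.05
position: [0.5352, 0.0099, 0.1515]
tool_rot: [-3.141, 0.0, -0.139]
force: [0.6, -0.0, -0.8]
grip_width: 0.0143
[0.5352 0.0099 0.1515] [-3.1411  0.     -0.1388] [ 0.5885 -0.0345 -0.7748]
wrist crop origin row,col 0 255 scale 3.75
top crop origin row,col 180 274 scale 7.5
scene crop origin row,col 197 287 scale 6.0
```

View pics/a1_w.png

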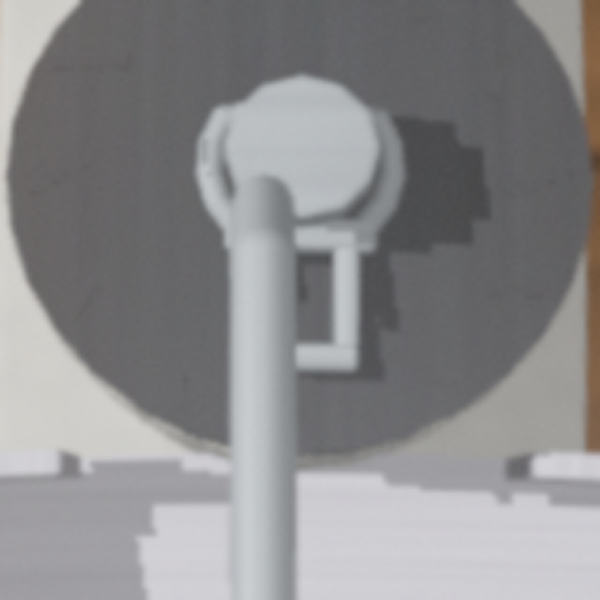

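View pics/a1_t.png

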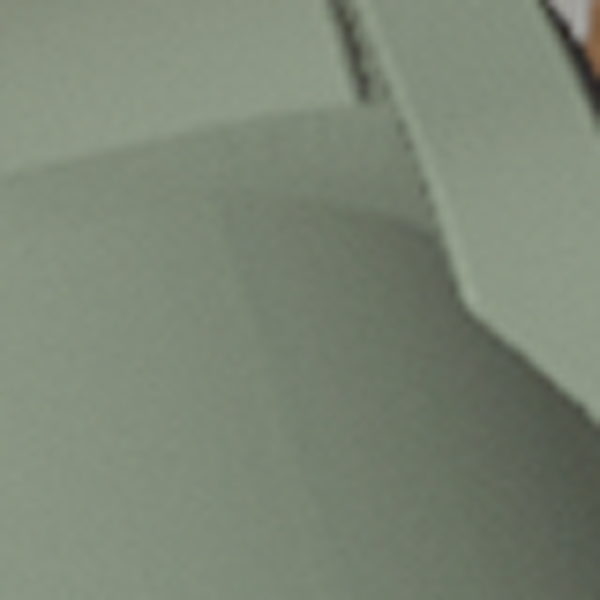

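View pics/a1_s.png

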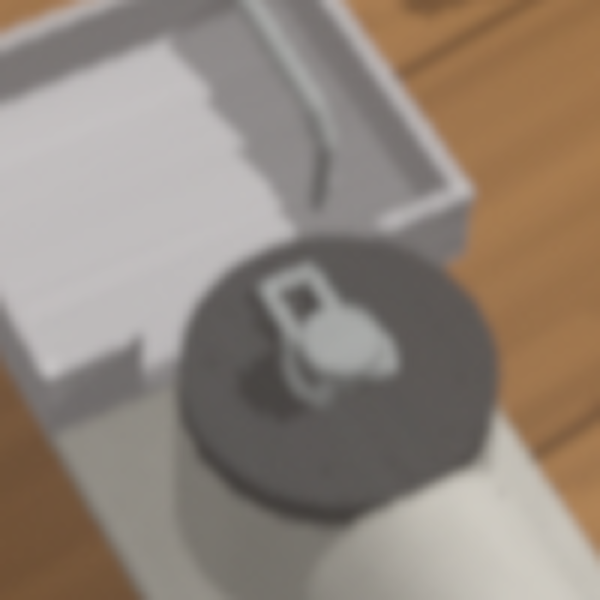

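```bash
cat > m2.py <<'E'
from h import *
np.set_printoptions(precision=4,suppress=True)
def calz(n):
    c=cal(n.split('_')[-1]); f=np.load(n+'.npz'); c['origin']=f['o']; c['R']=R.from_euler('xyz',f['e']).as_matrix(); return c
if __name__=='__main__':
    w=calz('a1_wrist'); s=calz('a1_scene')
    W=lambda x,y,z:onplane(w,y/3.75,255+x/3.75,z)
    S=lambda x,y,z:onplane(s,197+y/6,287+x/6,z)
    print('shaft w',W(302,147,.099),'s',S(341,341,.099))
    print('carrier mid left/right w',W(8,165,.085),W(590,165,.085),(W(8,165,.085)+W(590,165,.085))/2)
    a=W(357,370,.089);b=W(357,245,.089);print('right bar',a,b,'yaw',np.arctan2(*(b-a)[[1,0]]))
    print('inner right far corner',W(333,345,.085), 'far bar outer',W(326,370,.087))
    print('scene eye corners')
    for q in ((258,285),(318,262),(280,333),(341,307),(302,298)): print(q,S(*q,.089))
    # hook tip: plane through tcp, tool x and z
    tcp=np.array([.5352,.0099,.1515]);yaw=-.1388;n=np.array([-np.sin(yaw),np.cos(yaw),0]);u=np.array([np.cos(yaw),np.sin(yaw),0])
    for q in ((318,210),(328,148)):
        v=ray(s,197+q[1]/6,287+q[0]/6); t=((tcp-s['origin'])@n)/(v@n); P=s['origin']+t*v; print('hook',q,P,'ahead',(P-tcp)@u,'dz',P[2]-tcp[2])
E
python3 m2.py
```

```text
shaft w [ 0.6573 -0.0124  0.099 ] s [ 0.6608 -0.0123  0.099 ]
carrier mid left/right w [0.6654 0.0304 0.085 ] [ 0.6542 -0.0562  0.085 ] [ 0.6598 -0.0129  0.085 ]
right bar [ 0.6251 -0.0162  0.089 ] [ 0.6438 -0.0188  0.089 ] yaw -0.13897056011162048
inner right far corner [ 0.6297 -0.0135  0.085 ] far bar outer [ 0.6259 -0.0119  0.087 ]
scene eye corners
(258, 285) [ 0.6281 -0.0156  0.089 ]
(318, 262) [0.6316 0.0024 0.089 ]
(280, 333) [ 0.6442 -0.02    0.089 ]
(341, 307) [ 0.6471 -0.0014  0.089 ]
(302, 298) [ 0.6385 -0.0083  0.089 ]
hook (318, 210) [ 0.6384 -0.0045  0.1277] ahead 0.10423137741376755 dz -0.023806024071889947
hook (328, 148) [ 0.6413 -0.0049  0.1591] ahead 0.10713543653015231 dz 0.007644206268626358
```

```bash
python3 -m inch '[{"dx":0.7,"dy":2.7,"dz":0,"rx":0,"ry":0.033,"rz":-0.01,"hand":1},{"dx":0,"dy":2,"dz":5,"rx":0,"ry":0.033,"rz":0,"hand":1},{"dx":0,"dy":0,"dz":10,"rx":0,"ry":0,"rz":0,"hand":1},{"dx":0,"dy":0,"dz":7,"rx":0,"ry":0,"rz":0,"hand":1},{"dx":0,"dy":0,"dz":0,"rx":0,"ry":0,"rz":0,"hand":1},{"dx":0,"dy":0,"dz":0,"rx":0,"ry":0,"rz":0,"hand":1},{"dx":0,"dy":0,"dz":0,"rx":0,"ry":0,"rz":0,"hand":1}]'
python3 look.py a2
```

```text
clock: 7.9
position: [0.5369, 0.0039, 0.1294]
tool_rot: [3.142, -0.066, -0.13]
force: [0.3, -0.1, -0.1]
grip_width: 0.0142
[0.5369 0.0039 0.1294] [ 3.1415 -0.0659 -0.1302] [ 0.2556 -0.1268 -0.1203]
wrist crop origin row,col 0 246 scale 3.75
top crop origin row,col 180 274 scale 7.5
scene crop origin row,col 197 287 scale 6.0
```

View pics/a2_w.png

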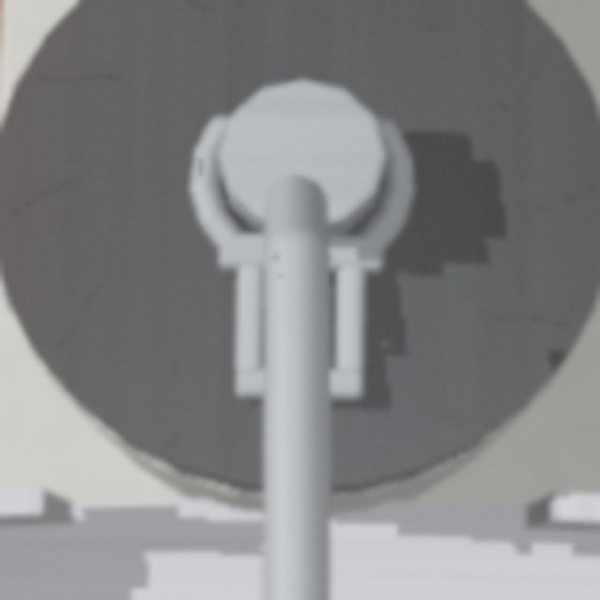

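View pics/a2_s.png

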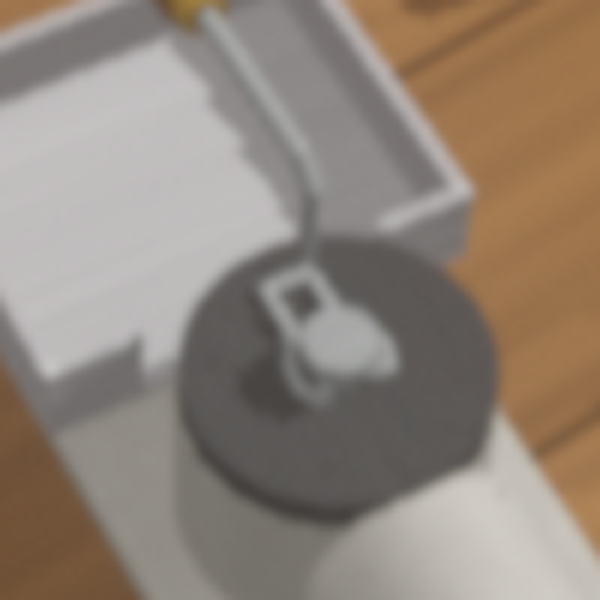

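Run:
```python
from m2 import *
w=calz('a2_wrist'); s=calz('a2_scene')
W=lambda x,y,z:onplane(w,y/3.75,246+x/3.75,z)
tcp=np.array([.5369,.0039,.1294]);yaw=-.1302;n=np.array([-np.sin(yaw),np.cos(yaw),0]);u=np.array([np.cos(yaw),np.sin(yaw),0])
for q in ((311,260),(311,190)):
    v=ray(s,197+q[1]/6,287+q[0]/6); t=((tcp-s['origin'])@n)/(v@n); P=s['origin']+t*v; print('hook',q,P,'ahead',(P-tcp)@u)
for nm,x,y,z in (('shaft',302,155,.099),('far outer',299,397,.087),('far inner',299,370,.089),('near inner',299,265,.089),('carrier edge',299,493,.085)):
    P=W(x,y,z);print(nm,P,(P-tcp)@u)
P=np.array([.6600,-.0127,.085]);print('shaft s ahead',(P-tcp)@u,(P-tcp)@n)
for q in ((302,298),(288,275),(320,319)):
  P=onplane(s,197+q[1]/6,287+q[0]/6,.089);print(q,P,(P-tcp)@u,(P-tcp)@n)
```

```text
hook (311, 260) [ 0.6435 -0.0101  0.1149] ahead 0.10748787297928727
hook (311, 190) [ 0.6414 -0.0098  0.1445] ahead 0.10534628236198175
shaft [ 0.6573 -0.0124  0.099 ] 0.12148129922226755
far outer [ 0.6266 -0.008   0.087 ] 0.0904861723665904
far inner [ 0.63   -0.0085  0.089 ] 0.09392386627347345
near inner [ 0.6447 -0.0104  0.089 ] 0.10871110479826983
carrier edge [ 0.6136 -0.0063  0.085 ] 0.07737743568212094
shaft s ahead 0.12421329379240859 -0.0004771218301306166
(302, 298) [ 0.6385 -0.0083  0.089 ] 0.10236658839487026 0.0011107560016020564
(288, 275) [ 0.6302 -0.0069  0.089 ] 0.09393388233579679 0.001428528504124959
(320, 319) [ 0.6469 -0.0084  0.089 ] 0.1106704439045649 0.0020795589804692787
```

```bash
python3 -m inch '[{"dx":-2.5,"dy":0,"dz":0,"rx":0,"ry":0,"rz":0,"hand":1},{"dx":-1.5,"dy":0,"dz":7,"rx":0,"ry":0,"rz":0,"hand":1},{"dx":-0.5,"dy":0,"dz":7,"rx":0,"ry":0,"rz":0,"hand":1},{"dx":-0.3,"dy":0,"dz":5,"rx":0,"ry":0,"rz":0,"hand":1},{"dx":0,"dy":0,"dz":0,"rx":0,"ry":0,"rz":0,"hand":1},{"dx":0,"dy":0,"dz":0,"rx":0,"ry":0,"rz":0,"hand":1},{"dx":0,"dy":0,"dz":0,"rx":0,"ry":0,"rz":0,"hand":1}]'
python3 look.py a3
```

```text
clock: 8.75
position: [0.5333, 0.0042, 0.1102]
tool_rot: [3.141, -0.066, -0.13]
force: [-0.4, 0.5, -1.0]
grip_width: 0.0139
[0.5333 0.0042 0.1102] [ 3.1415 -0.0661 -0.1303] [-0.4261  0.4903 -0.99  ]
wrist crop origin row,col 0 246 scale 3.75
top crop origin row,col 180 274 scale 7.5
scene crop origin row,col 197 287 scale 6.0
```

View pics/a3_w.png

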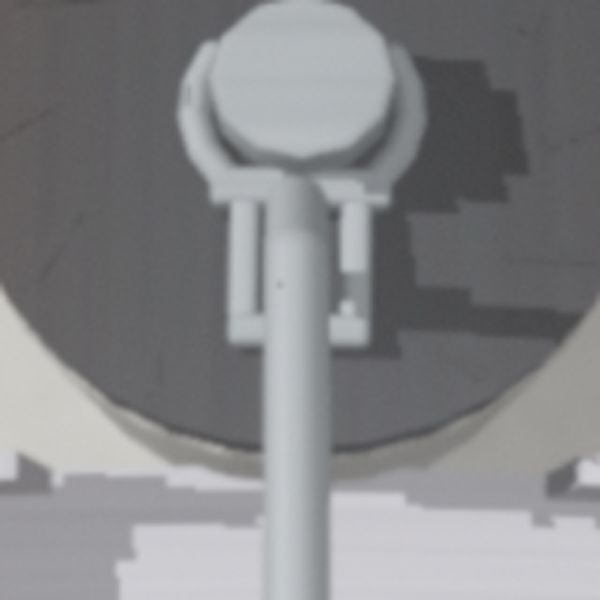

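View pics/a3_s.png

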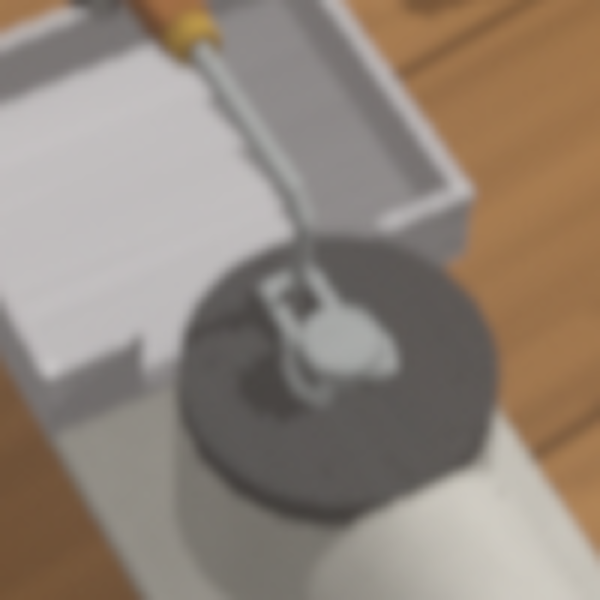

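```bash
python3 -m inch '[{"dx":-0.1,"dy":0,"dz":2,"rx":0,"ry":0,"rz":0,"hand":1},{"dx":0,"dy":0,"dz":0,"rx":0,"ry":0,"rz":0,"hand":1},{"dx":0,"dy":0,"dz":0,"rx":0,"ry":0,"rz":0,"hand":1}]'; python3 -m inch '[{"dx":-0.1,"dy":0,"dz":1.5,"rx":0,"ry":0,"rz":0,"hand":1},{"dx":0,"dy":0,"dz":0,"rx":0,"ry":0,"rz":0,"hand":1},{"dx":0,"dy":0,"dz":0,"rx":0,"ry":0,"rz":0,"hand":1}]';  python3 -m inch '[{"dx":-0.1,"dy":0,"dz":1,"rx":0,"ry":0,"rz":0,"hand":1},{"dx":0,"dy":0,"dz":0,"rx":0,"ry":0,"rz":0,"hand":1},{"dx":0,"dy":0,"dz":0,"rx":0,"ry":0,"rz":0,"hand":1}]'
```

```text
clock: 9.2
position: [0.5332, 0.0042, 0.108]
tool_rot: [3.141, -0.066, -0.13]
force: [0.0, 0.6, -1.1]
grip_width: 0.0143
clock: 9.5
position: [0.5332, 0.0042, 0.1065]
tool_rot: [3.141, -0.066, -0.13]
force: [-0.2, -0.1, 0.2]
grip_width: 0.0144
clock: 9.8
position: [0.5331, 0.0042, 0.1055]
tool_rot: [3.141, -0.066, -0.13]
force: [0.8, 0.0, -1.2]
grip_width: 0.0141
```

```bash
python3 -m inch '[{"dx":-0.1,"dy":0,"dz":1,"rx":0,"ry":0,"rz":0,"hand":1},{"dx":0,"dy":0,"dz":0,"rx":0,"ry":0,"rz":0,"hand":1},{"dx":0,"dy":0,"dz":0,"rx":0,"ry":0,"rz":0,"hand":1}]';  python3 -m inch '[{"dx":-0.1,"dy":0,"dz":1,"rx":0,"ry":0,"rz":0,"hand":1},{"dx":0,"dy":0,"dz":0,"rx":0,"ry":0,"rz":0,"hand":1},{"dx":0,"dy":0,"dz":0,"rx":0,"ry":0,"rz":0,"hand":1}]'
```

```text
clock: 10.1
position: [0.5331, 0.0043, 0.1045]
tool_rot: [3.141, -0.066, -0.13]
force: [0.2, 0.7, -1.4]
grip_width: 0.0142
clock: 10.4
position: [0.5331, 0.0042, 0.1035]
tool_rot: [3.141, -0.066, -0.13]
force: [-0.7, 0.4, -0.1]
grip_width: 0.0144
```

```bash
python3 look.py a4
```

```text
[0.5331 0.0042 0.1035] [ 3.1414 -0.0659 -0.1302] [-0.6581  0.4269 -0.1232]
wrist crop origin row,col 0 246 scale 3.75
top crop origin row,col 180 274 scale 7.5
scene crop origin row,col 197 287 scale 6.0
```

View pics/a4_s.png

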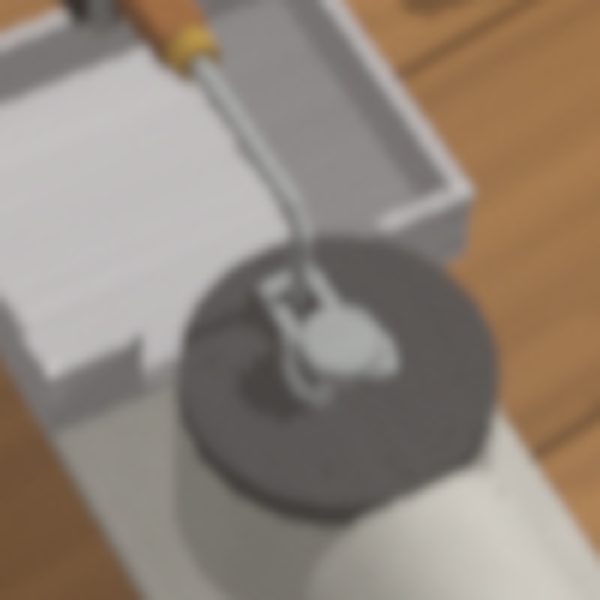

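```bash
python3 -m inch '[{"dx":-0.1,"dy":0,"dz":1,"rx":0,"ry":0,"rz":0,"hand":1},{"dx":0,"dy":0,"dz":0,"rx":0,"ry":0,"rz":0,"hand":1},{"dx":0,"dy":0,"dz":0,"rx":0,"ry":0,"rz":0,"hand":1}]';  python3 -m inch '[{"dx":-0.1,"dy":0,"dz":0.7,"rx":0,"ry":0,"rz":0,"hand":1},{"dx":0,"dy":0,"dz":0,"rx":0,"ry":0,"rz":0,"hand":1},{"dx":0,"dy":0,"dz":0,"rx":0,"ry":0,"rz":0,"hand":1}]'
```

```text
clock: 10.85
position: [0.5331, 0.0042, 0.1026]
tool_rot: [3.141, -0.066, -0.13]
force: [-1.4, 0.6, 1.4]
grip_width: 0.0146
clock: 11.15
position: [0.533, 0.0043, 0.1019]
tool_rot: [3.141, -0.066, -0.13]
force: [-2.7, -0.0, 3.6]
grip_width: 0.0141
```

```bash
python3 look.py a5
python3 - <<'E'
from m2 import *
s=calz('a5_scene'); w=calz('a5_wrist')
tcp=np.array([.533,.0043,.1019]);yaw=-.13;u=np.array([np.cos(yaw),np.sin(yaw),0])
p=np.load('a5_scene.npz')['p'];p=cv2.resize(p[225:265,320:360,::-1],(600,600),interpolation=cv2.INTER_CUBIC)
for a in (102,104,106):
  for dz in (-13.8,-17.8):
    P=tcp+u*a/1e3+[0,0,dz/1e3]; r,c=proj(s,P); print(a,dz,r,c,'crop15',(c-320)*15,(r-225)*15)
cv2.imwrite('pics/a5_z.png',p)
pw=np.load('a5_wrist.npz')['p'];cv2.imwrite('pics/a5_wz.png',cv2.resize(pw[0:100,275:375,::-1],(600,600),interpolation=cv2.INTER_CUBIC))
E
```

```text
[0.533  0.0043 0.1019] [ 3.1415 -0.0659 -0.1302] [-2.7172 -0.0024  3.647 ]
wrist crop origin row,col 0 246 scale 3.75
top crop origin row,col 180 274 scale 7.5
scene crop origin row,col 197 287 scale 6.0
102 -13.8 245.34105386603846 335.40625946117825 crop15 231.09389191767377 305.11580799057697
102 -17.8 246.68614071556888 335.3319743419927 crop15 229.97961512989036 325.29211073353326
104 -13.8 246.23338830310968 335.99940093756084 crop15 239.99101406341254 318.50082454664516
104 -17.8 247.57680544017347 335.92302624481164 crop15 238.84539367217457 338.6520816026021
106 -13.8 247.1275362807281 336.5937478881166 crop15 248.90621832174872 331.9130442109214
106 -17.8 248.46927415805243 336.51527529132335 crop15 247.72912936985023 352.0391123707864
```

View pics/a5_z.png

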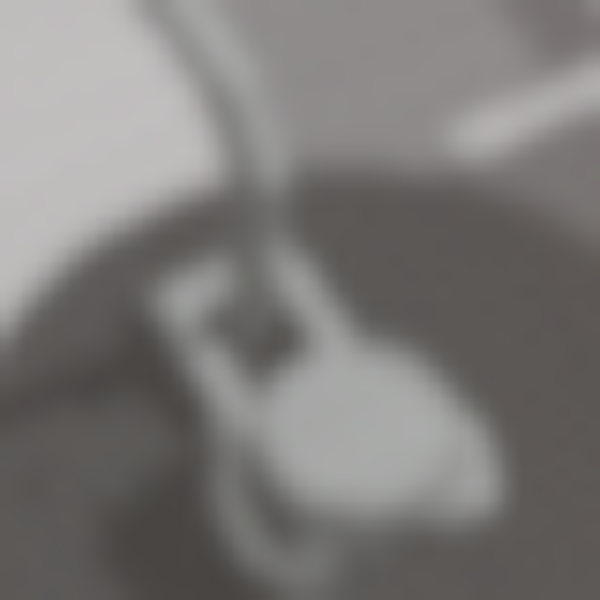

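View pics/a5_wz.png

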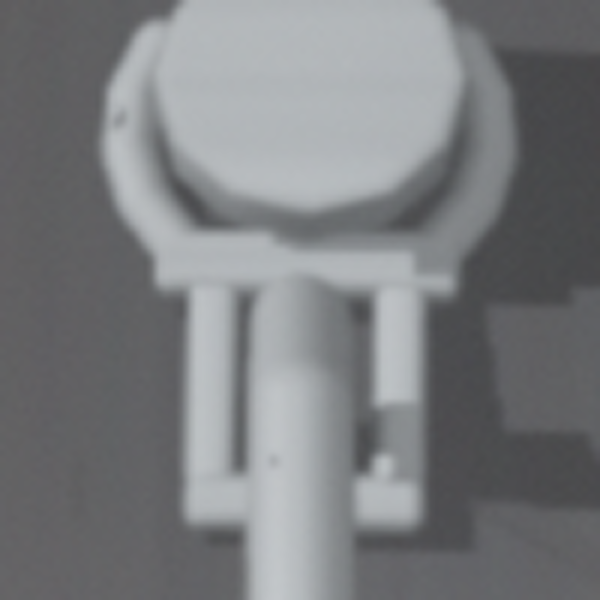

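```bash
python3 -m inch '[{"dx":-1,"dy":0,"dz":-0.07,"rx":0,"ry":0,"rz":0,"hand":1},{"dx":0,"dy":0,"dz":0,"rx":0,"ry":0,"rz":0,"hand":1}]' 120; python3 -m inch '[{"dx":-1,"dy":0,"dz":-0.07,"rx":0,"ry":0,"rz":0,"hand":1},{"dx":0,"dy":0,"dz":0,"rx":0,"ry":0,"rz":0,"hand":1}]';python3 -m inch '[{"dx":-1,"dy":0,"dz":-0.07,"rx":0,"ry":0,"rz":0,"hand":1},{"dx":0,"dy":0,"dz":0,"rx":0,"ry":0,"rz":0,"hand":1}]'
```

```text
clock: 11.5
position: [0.5323, 0.0044, 0.1019]
tool_rot: [-3.142, -0.067, -0.13]
force: [0.7, 1.1, 2.2]
grip_width: 0.0136
clock: 11.7
position: [0.5311, 0.0045, 0.1019]
tool_rot: [3.142, -0.066, -0.13]
force: [1.1, -0.3, 1.0]
grip_width: 0.0137
clock: 11.9
position: [0.5304, 0.0047, 0.102]
tool_rot: [-3.142, -0.067, -0.13]
force: [3.8, -0.4, 1.2]
grip_width: 0.014
```

```bash
python3 -m inch '[{"dx":-0.7,"dy":0,"dz":0.3,"rx":0,"ry":0,"rz":0,"hand":1},{"dx":0,"dy":0,"dz":0,"rx":0,"ry":0,"rz":0,"hand":1}]'; python3 -m inch '[{"dx":-0.7,"dy":0,"dz":0.1,"rx":0,"ry":0,"rz":0,"hand":1},{"dx":0,"dy":0,"dz":0,"rx":0,"ry":0,"rz":0,"hand":1}]'
```

```text
clock: 12.1
position: [0.53, 0.0047, 0.1017]
tool_rot: [-3.141, -0.067, -0.13]
force: [5.7, -1.9, 2.6]
grip_width: 0.0137
clock: 12.3
position: [0.5295, 0.0049, 0.1017]
tool_rot: [-3.141, -0.068, -0.13]
force: [6.9, -0.6, 1.2]
grip_width: 0.0137
```

```bash
python3 -m inch '[{"dx":-0.7,"dy":0,"dz":0.2,"rx":0,"ry":0,"rz":0,"hand":1},{"dx":0,"dy":0,"dz":0,"rx":0,"ry":0,"rz":0,"hand":1}]'; python3 -m inch '[{"dx":-0.7,"dy":0,"dz":0.1,"rx":0,"ry":0,"rz":0,"hand":1},{"dx":0,"dy":0,"dz":0,"rx":0,"ry":0,"rz":0,"hand":1}]'; python3 look.py b1
```

```text
clock: 12.5
position: [0.5291, 0.0049, 0.1015]
tool_rot: [-3.141, -0.068, -0.13]
force: [8.5, -1.6, 0.5]
grip_width: 0.0139
clock: 12.7
position: [0.5286, 0.005, 0.1014]
tool_rot: [-3.141, -0.069, -0.13]
force: [9.4, -1.6, 0.1]
grip_width: 0.0137
[0.5286 0.005  0.1014] [-3.1411 -0.0687 -0.1305] [ 9.4401 -1.632   0.0985]
wrist crop origin row,col 0 246 scale 3.75
top crop origin row,col 180 274 scale 7.5
scene crop origin row,col 197 287 scale 6.0
```

View pics/b1_w.png

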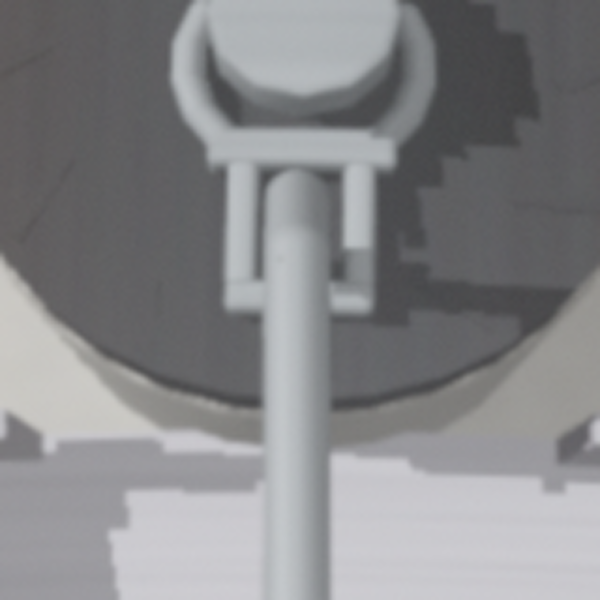

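View pics/b1_s.png

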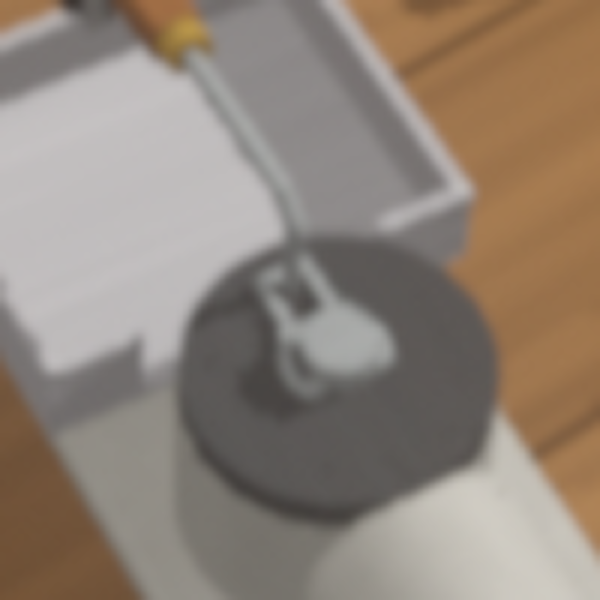

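```bash
python3 -m inch '[{"dx":-0.5,"dy":0,"dz":0.5,"rx":0,"ry":0,"rz":0,"hand":1},{"dx":0,"dy":0,"dz":0,"rx":0,"ry":0,"rz":0,"hand":1}]'; python3 -m inch '[{"dx":-0.8,"dy":0,"dz":0.1,"rx":0,"ry":0,"rz":0,"hand":1},{"dx":0,"dy":0,"dz":0,"rx":0,"ry":0,"rz":0,"hand":1}]'; python3 -m inch '[{"dx":-0.8,"dy":0,"dz":0.1,"rx":0,"ry":0,"rz":0,"hand":1},{"dx":0,"dy":0,"dz":0,"rx":0,"ry":0,"rz":0,"hand":1}]'
```

```text
clock: 13.05
position: [0.5285, 0.0051, 0.101]
tool_rot: [-3.141, -0.069, -0.13]
force: [10.5, -2.7, 2.1]
grip_width: 0.0135
clock: 13.25
position: [0.5278, 0.0052, 0.1009]
tool_rot: [-3.141, -0.069, -0.13]
force: [10.5, -2.0, 2.3]
grip_width: 0.0138
clock: 13.45
position: [0.5271, 0.0053, 0.1008]
tool_rot: [-3.141, -0.07, -0.131]
force: [11.4, -1.7, 1.2]
grip_width: 0.0134
```

```bash
python3 -m inch '[{"dx":-0.8,"dy":0,"dz":0.3,"rx":0,"ry":0,"rz":0,"hand":1},{"dx":0,"dy":0,"dz":0,"rx":0,"ry":0,"rz":0,"hand":1}]'; python3 -m inch '[{"dx":-0.8,"dy":0,"dz":0,"rx":0,"ry":0,"rz":0,"hand":1},{"dx":0,"dy":0,"dz":0,"rx":0,"ry":0,"rz":0,"hand":1}]'; python3 -m inch '[{"dx":-0.8,"dy":0,"dz":0.1,"rx":0,"ry":0,"rz":0,"hand":1},{"dx":0,"dy":0,"dz":0,"rx":0,"ry":0,"rz":0,"hand":1}]'
```

```text
clock: 13.65
position: [0.5265, 0.0054, 0.1005]
tool_rot: [-3.141, -0.07, -0.131]
force: [11.8, -1.6, 3.3]
grip_width: 0.0139
clock: 13.85
position: [0.5258, 0.0055, 0.1005]
tool_rot: [-3.141, -0.07, -0.13]
force: [12.6, -0.4, 2.9]
grip_width: 0.0139
clock: 14.05
position: [0.525, 0.0055, 0.1004]
tool_rot: [-3.141, -0.07, -0.131]
force: [11.3, -3.2, 3.5]
grip_width: 0.0138
```

```bash
python3 -m inch '[{"dx":-0.8,"dy":0,"dz":-0.35,"rx":0,"ry":0,"rz":0,"hand":1},{"dx":0,"dy":0,"dz":0,"rx":0,"ry":0,"rz":0,"hand":1}]'; python3 -m inch '[{"dx":-0.8,"dy":0,"dz":-0.1,"rx":0,"ry":0,"rz":0,"hand":1},{"dx":0,"dy":0,"dz":0,"rx":0,"ry":0,"rz":0,"hand":1}]'
```

```text
clock: 14.25
position: [0.5237, 0.0057, 0.1005]
tool_rot: [-3.141, -0.069, -0.13]
force: [9.0, -0.6, 3.5]
grip_width: 0.0136
clock: 14.45
position: [0.5226, 0.0058, 0.1005]
tool_rot: [-3.141, -0.069, -0.13]
force: [6.9, -1.8, 3.7]
grip_width: 0.0137
```

```bash
python3 -m inch '[{"dx":-0.8,"dy":0,"dz":-0.4,"rx":0,"ry":0,"rz":0,"hand":1},{"dx":0,"dy":0,"dz":0,"rx":0,"ry":0,"rz":0,"hand":1}]'; python3 look.py b2
```

```text
clock: 14.65
position: [0.5213, 0.0059, 0.1007]
tool_rot: [-3.141, -0.068, -0.13]
force: [4.2, -1.2, 4.5]
grip_width: 0.0137
[0.5213 0.0059 0.1007] [-3.1413 -0.0678 -0.1302] [ 4.1503 -1.1929  4.4828]
wrist crop origin row,col 0 246 scale 3.75
top crop origin row,col 180 274 scale 7.5
scene crop origin row,col 197 287 scale 6.0
```

View pics/b2_w.png

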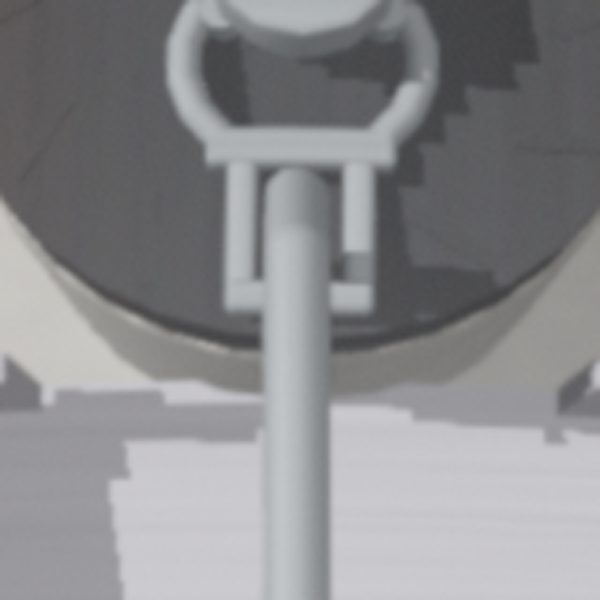

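View pics/b2_s.png

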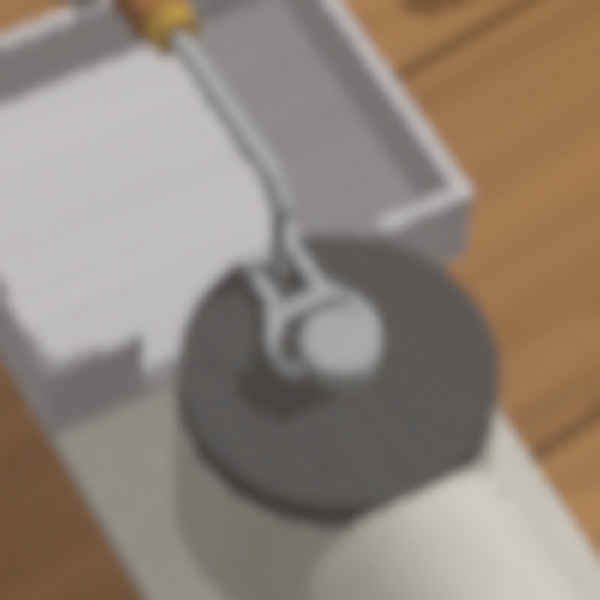

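```bash
python3 -m inch '[{"dx":-0.5,"dy":0,"dz":-0.9,"rx":0,"ry":0,"rz":0,"hand":1},{"dx":-0.5,"dy":0,"dz":0,"rx":0,"ry":0,"rz":0,"hand":1},{"dx":0,"dy":0,"dz":0,"rx":0,"ry":0,"rz":0,"hand":1}]';python3 -m inch '[{"dx":-1,"dy":0,"dz":-0.1,"rx":0,"ry":0,"rz":0,"hand":1},{"dx":0,"dy":0,"dz":0,"rx":0,"ry":0,"rz":0,"hand":1}]'; python3 -m inch '[{"dx":-1.5,"dy":0,"dz":-0.1,"rx":0,"ry":0,"rz":0,"hand":1},{"dx":0,"dy":0,"dz":0,"rx":0,"ry":0,"rz":0,"hand":1}]'
```

```text
clock: 15.1
position: [0.5193, 0.0061, 0.1011]
tool_rot: [3.141, -0.066, -0.13]
force: [1.5, -0.1, 4.2]
grip_width: 0.014
clock: 15.3
position: [0.5181, 0.0062, 0.101]
tool_rot: [3.141, -0.065, -0.13]
force: [-0.0, 0.0, 5.6]
grip_width: 0.0136
clock: 15.5
position: [0.5164, 0.0064, 0.101]
tool_rot: [3.141, -0.065, -0.13]
force: [-1.7, -0.1, 6.1]
grip_width: 0.0139
```

```bash
python3 -m inch '[{"dx":0,"dy":0,"dz":-0.8,"rx":0,"ry":0,"rz":0,"hand":1},{"dx":0,"dy":0,"dz":0,"rx":0,"ry":0,"rz":0,"hand":1}]';python3 -m inch '[{"dx":0,"dy":0,"dz":-0.5,"rx":0,"ry":0,"rz":0,"hand":1},{"dx":0,"dy":0,"dz":0,"rx":0,"ry":0,"rz":0,"hand":1}]'; python3 look.py b3
```

```text
clock: 15.7
position: [0.5165, 0.0064, 0.1018]
tool_rot: [3.141, -0.065, -0.13]
force: [-1.4, 0.3, 3.4]
grip_width: 0.014
clock: 15.9
position: [0.5166, 0.0063, 0.1023]
tool_rot: [3.141, -0.065, -0.13]
force: [-0.2, -0.3, 3.0]
grip_width: 0.0136
[0.5166 0.0063 0.1023] [ 3.1413 -0.0653 -0.1302] [-0.1721 -0.2952  2.9984]
wrist crop origin row,col 0 245 scale 3.75
top crop origin row,col 180 274 scale 7.5
scene crop origin row,col 197 287 scale 6.0
```

View pics/b3_w.png

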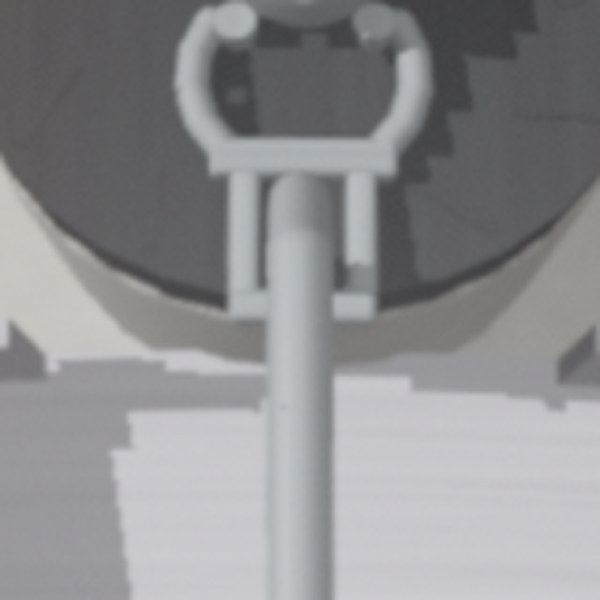

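View pics/b3_s.png

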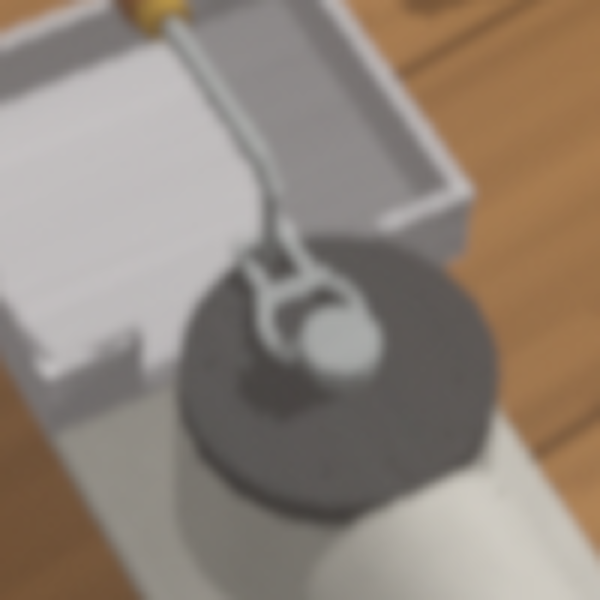

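```bash
python3 -m inch '[{"dx":-1,"dy":0,"dz":-0.6,"rx":0,"ry":0,"rz":0,"hand":1},{"dx":-2,"dy":0,"dz":-0.15,"rx":0,"ry":0,"rz":0,"hand":1},{"dx":-2,"dy":0,"dz":-0.15,"rx":0,"ry":0,"rz":0,"hand":1}]';python3 -m inch '[{"dx":-2.5,"dy":0,"dz":-0.16,"rx":0,"ry":0,"rz":0,"hand":1},{"dx":-2.5,"dy":0,"dz":-0.16,"rx":0,"ry":0,"rz":0,"hand":1}]'; python3 -m inch '[{"dx":-3,"dy":0,"dz":-0.2,"rx":0,"ry":0,"rz":0,"hand":1},{"dx":-3,"dy":0,"dz":-0.2,"rx":0,"ry":0,"rz":0,"hand":1},{"dx":0,"dy":0,"dz":0,"rx":0,"ry":0,"rz":0,"hand":1}]'; python3 look.py b4
```

```text
clock: 16.35
position: [0.5115, 0.007, 0.1029]
tool_rot: [3.141, -0.065, -0.13]
force: [0.4, 0.4, -1.1]
grip_width: 0.0138
clock: 16.55
position: [0.5065, 0.0077, 0.1029]
tool_rot: [3.141, -0.066, -0.13]
force: [0.2, 0.0, -1.1]
grip_width: 0.014
clock: 16.85
position: [0.5005, 0.0085, 0.103]
tool_rot: [3.141, -0.066, -0.13]
force: [0.7, -0.3, -0.7]
grip_width: 0.0136
[0.5005 0.0085 0.103 ] [ 3.1413 -0.0656 -0.1301] [ 0.7058 -0.2987 -0.7495]
wrist crop origin row,col 0 246 scale 3.75
top crop origin row,col 180 274 scale 7.5
scene crop origin row,col 197 287 scale 6.0
```

View pics/b4_w.png

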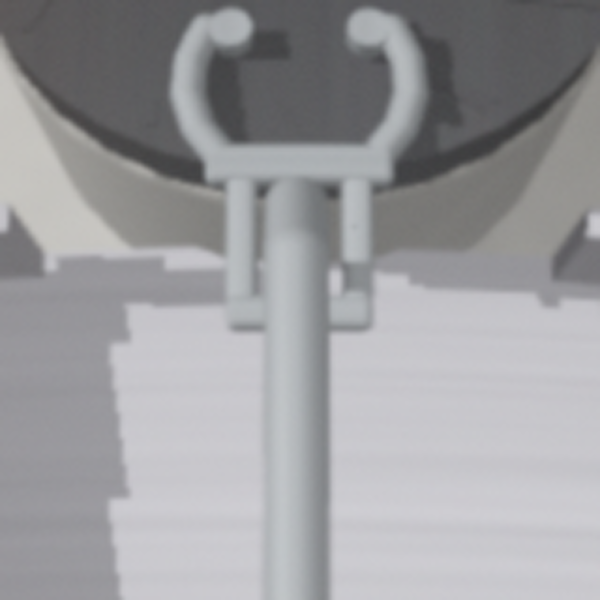

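View pics/b4_s.png

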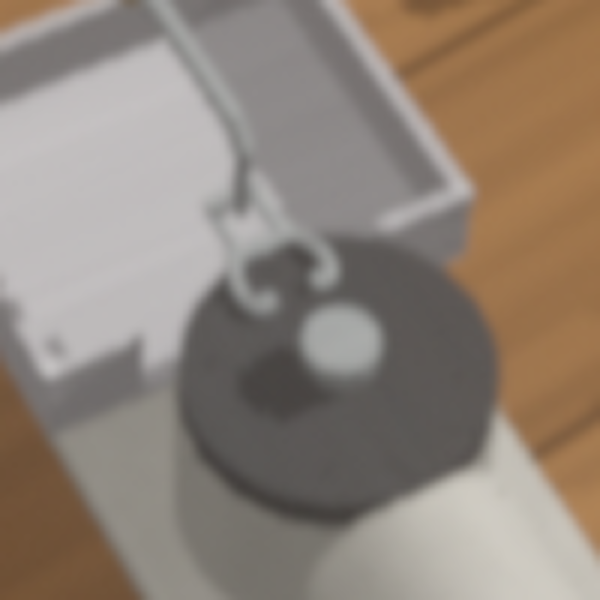

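```bash
python3 -m inch '[{"dx":-3,"dy":0,"dz":0.8,"rx":0,"ry":0,"rz":0,"hand":1},{"dx":-3,"dy":0,"dz":0.8,"rx":0,"ry":0,"rz":0,"hand":1},{"dx":-3,"dy":0,"dz":-0.2,"rx":0,"ry":0,"rz":0,"hand":1},{"dx":-3,"dy":0,"dz":-0.2,"rx":0,"ry":0,"rz":0,"hand":1},{"dx":-3,"dy":0,"dz":-0.2,"rx":0,"ry":0,"rz":0,"hand":1},{"dx":0,"dy":0,"dz":0,"rx":0,"ry":0,"rz":0,"hand":1}]'; python3 look.py b5
```

```text
clock: 17.6
position: [0.4858, 0.0104, 0.101]
tool_rot: [3.141, -0.066, -0.13]
force: [0.9, 0.4, -0.7]
grip_width: 0.0135
[0.4858 0.0104 0.101 ] [ 3.1414 -0.0658 -0.1301] [ 0.8733  0.3567 -0.6908]
wrist crop origin row,col 0 246 scale 3.75
top crop origin row,col 180 274 scale 7.5
scene crop origin row,col 197 287 scale 6.0
```

View pics/b5_w.png

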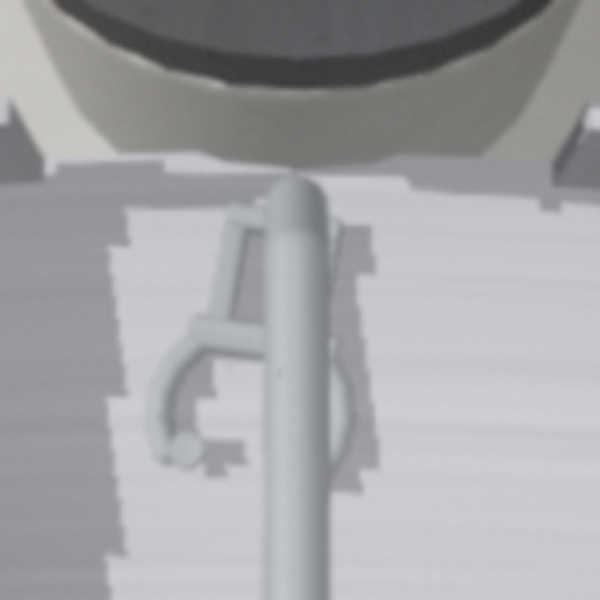

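View pics/b5_s.png

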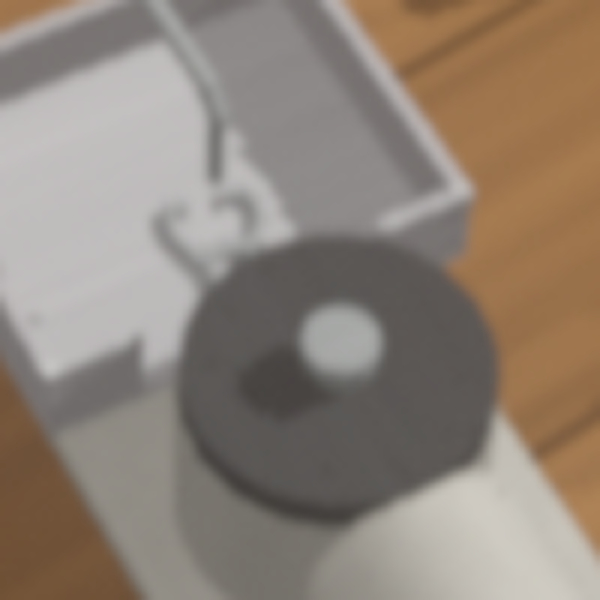

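```bash
python3 -m inch '[{"dx":0,"dy":0,"dz":-10,"rx":0,"ry":0,"rz":0,"hand":1},{"dx":0,"dy":0,"dz":-20,"rx":0,"ry":0,"rz":0,"hand":1},{"dx":0,"dy":0,"dz":-20,"rx":0,"ry":-0.033,"rz":0,"hand":1},{"dx":0,"dy":-10,"dz":0,"rx":0,"ry":-0.033,"rz":0,"hand":1},{"dx":0,"dy":-20,"dz":0,"rx":0,"ry":0,"rz":0,"hand":1},{"dx":0,"dy":-20,"dz":0,"rx":0,"ry":0,"rz":-0.04,"hand":1},{"dx":0,"dy":-20,"dz":0,"rx":0,"ry":0,"rz":-0.03,"hand":1},{"dx":0,"dy":-20,"dz":0,"rx":0,"ry":0,"rz":-0.026,"hand":1}]'; python3 plan.py 515.3 222.5 150 3.14159 0 -0.034 4
```

```text
clock: 18.55
position: [0.4924, 0.1018, 0.1512]
tool_rot: [-3.142, -0.0, -0.03]
force: [0.8, -0.4, -1.0]
grip_width: 0.014
dist mm 122.89802758313195 rv [-0.     -0.0002  0.0036]
   [  4.8 -30.3   0.3] [-0.     -0.      0.0009]
   [  4.8 -30.3   0.3] [-0.     -0.      0.0009]
   [  4.8 -30.4   0.3] [-0.     -0.      0.0009]
   [  4.7 -30.4   0.3] [-0.     -0.      0.0009]
force [ 0.78 -0.41 -0.95] clock 18.55 grip 0.013968107482368847
```

```bash
python3 -m inch '[{"dx":5,"dy":-25,"dz":0,"rx":0,"ry":0,"rz":0,"hand":1},{"dx":5,"dy":-30,"dz":0,"rx":0,"ry":0,"rz":0,"hand":1},{"dx":4,"dy":-25,"dz":0,"rx":0,"ry":0,"rz":0,"hand":1},{"dx":2,"dy":-15,"dz":0,"rx":0,"ry":0,"rz":0,"hand":1},{"dx":0,"dy":-10,"dz":0,"rx":0,"ry":0,"rz":0,"hand":1},{"dx":0,"dy":0,"dz":0,"rx":0,"ry":0,"rz":0,"hand":1},{"dx":0,"dy":0,"dz":0,"rx":0,"ry":0,"rz":0,"hand":1},{"dx":0,"dy":0,"dz":0,"rx":0,"ry":0,"rz":0,"hand":1}]'; python3 w.py r1; python3 plan.py 515.3 222.5 44 3.1413 0 -0.034 4
```

```text
clock: 19.35
position: [0.512, 0.2034, 0.1509]
tool_rot: [3.141, 0.0, -0.035]
force: [-0.1, -1.3, -0.7]
grip_width: 0.0139
dist mm 108.64204503237296 rv [ 0.0003 -0.     -0.0014]
   [ 0.6 -4.8 26.7] [ 0.0001 -0.     -0.0004]
   [ 0.6 -4.8 26.7] [ 0.0001 -0.     -0.0004]
   [ 0.6 -4.8 26.7] [ 0.0001 -0.     -0.0004]
   [ 0.6 -4.8 26.7] [ 0.0001 -0.     -0.0004]
force [-0.02  0.34 -0.72] clock 19.4 grip 0.013893443024745232
```

View pics/r1.png

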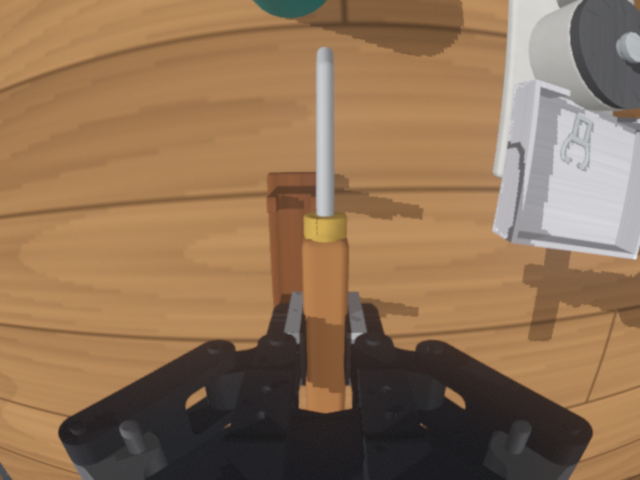

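```bash
python3 -m inch '[{"dx":2,"dy":-8,"dz":10,"rx":0,"ry":0,"rz":0,"hand":1},{"dx":0.5,"dy":-7,"dz":20,"rx":0,"ry":0,"rz":0,"hand":1},{"dx":0,"dy":-4,"dz":20,"rx":0,"ry":0,"rz":0,"hand":1},{"dx":0,"dy":0,"dz":10,"rx":0,"ry":0,"rz":0,"hand":1},{"dx":0,"dy":0,"dz":0,"rx":0,"ry":0,"rz":0,"hand":1},{"dx":0,"dy":0,"dz":0,"rx":0,"ry":0,"rz":0,"hand":1},{"dx":0,"dy":0,"dz":0,"rx":0,"ry":0,"rz":0,"hand":1}]'; python3 w.py r2; python3 plan.py 515.3 222.5 42.5 3.1413 0 -0.034 4
```

```text
clock: 20.1
position: [0.5156, 0.2235, 0.0916]
tool_rot: [-3.141, -0.001, -0.035]
force: [1.1, 0.4, -0.9]
grip_width: 0.0137
dist mm 49.15624875850618 rv [-0.0006 -0.001  -0.0006]
   [-0.1  0.3 12.3] [-0.0002 -0.0003 -0.0002]
   [-0.1  0.3 12.3] [-0.0002 -0.0003 -0.0002]
   [-0.1  0.3 12.3] [-0.0002 -0.0003 -0.0002]
   [-0.1  0.3 12.3] [-0.0002 -0.0003 -0.0002]
force [ 0.04 -0.64 -1.52] clock 20.15 grip 0.013859859972062122
```

View pics/r2.png

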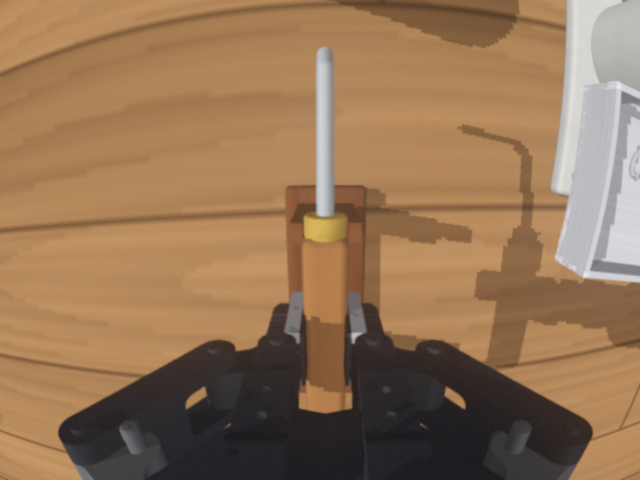

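Aligned over the rest (rest columns 287–365, handle centred at 325). Lowering.

```bash
python3 -m inch '[{"dx":0,"dy":1,"dz":12,"rx":0,"ry":0,"rz":0,"hand":1},{"dx":0,"dy":0,"dz":15,"rx":0,"ry":0,"rz":0,"hand":1},{"dx":0,"dy":0,"dz":12,"rx":0,"ry":0,"rz":0,"hand":1},{"dx":0,"dy":0,"dz":6,"rx":0,"ry":0,"rz":0,"hand":1},{"dx":0,"dy":0,"dz":2,"rx":0,"ry":0,"rz":0,"hand":1},{"dx":0,"dy":0,"dz":0,"rx":0,"ry":0,"rz":0,"hand":1},{"dx":0,"dy":0,"dz":0,"rx":0,"ry":0,"rz":0,"hand":1}]'
```

```text
clock: 20.85
position: [0.5153, 0.2227, 0.0441]
tool_rot: [-3.141, -0.0, -0.034]
force: [1.4, -0.1, -0.8]
grip_width: 0.0139
```

```bash
python3 -m inch '[{"dx":0,"dy":0,"dz":1,"rx":0,"ry":0,"rz":0,"hand":1},{"dx":0,"dy":0,"dz":0.7,"rx":0,"ry":0,"rz":0,"hand":1},{"dx":0,"dy":0,"dz":0,"rx":0,"ry":0,"rz":0,"hand":1},{"dx":0,"dy":0,"dz":0,"rx":0,"ry":0,"rz":0,"hand":1}]'
```

```text
clock: 21.25
position: [0.5152, 0.2226, 0.0423]
tool_rot: [3.142, -0.0, -0.034]
force: [1.4, -0.1, -0.9]
grip_width: 0.014
```

```bash
python3 -m inch '[{"dx":0,"dy":0,"dz":0.5,"rx":0,"ry":0,"rz":0,"hand":1},{"dx":0,"dy":0,"dz":0,"rx":0,"ry":0,"rz":0,"hand":1}]';python3 -m inch '[{"dx":0,"dy":0,"dz":0.5,"rx":0,"ry":0,"rz":0,"hand":1},{"dx":0,"dy":0,"dz":0,"rx":0,"ry":0,"rz":0,"hand":1}]'
```

```text
clock: 21.45
position: [0.5152, 0.2226, 0.0422]
tool_rot: [3.141, -0.0, -0.034]
force: [-2.6, -1.0, 10.5]
grip_width: 0.0142
clock: 21.65
position: [0.5152, 0.2226, 0.0421]
tool_rot: [3.141, -0.001, -0.034]
force: [-5.4, -2.5, 20.3]
grip_width: 0.0139
```

Seated. Opening gradually, then straight up.

```bash
python3 -m inch '[{"dx":0,"dy":0,"dz":-0.6,"rx":0,"ry":0,"rz":0,"hand":1},{"dx":0,"dy":0,"dz":0,"rx":0,"ry":0,"rz":0,"hand":0.4},{"dx":0,"dy":0,"dz":0,"rx":0,"ry":0,"rz":0,"hand":0},{"dx":0,"dy":0,"dz":0,"rx":0,"ry":0,"rz":0,"hand":-0.5},{"dx":0,"dy":0,"dz":0,"rx":0,"ry":0,"rz":0,"hand":-0.5},{"dx":0,"dy":0,"dz":0,"rx":0,"ry":0,"rz":0,"hand":-0.5}]' 30; python3 w.py r3
```

```text
clock: 22.25
position: [0.5151, 0.2226, 0.0417]
tool_rot: [3.141, 0.0, -0.034]
force: [1.3, -0.5, 0.0]
grip_width: 0.0641
```

View pics/r3.png

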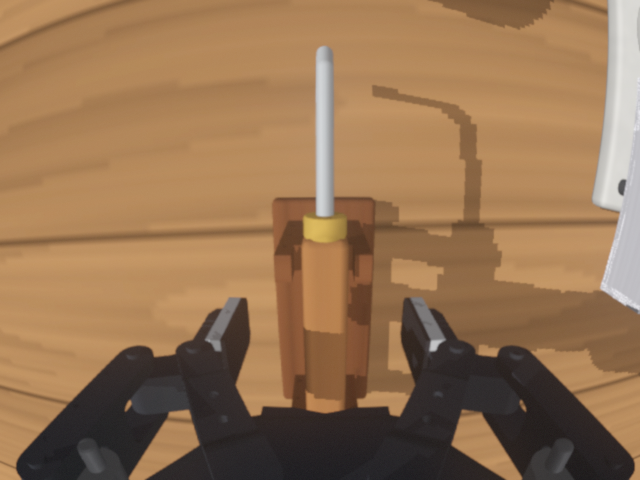

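The pick lies in both saddles as before (handle centred at column 325). I'll retreat upward and check from the fixed cameras.

```bash
python3 -m inch '[{"dx":0,"dy":0,"dz":-15,"rx":0,"ry":0,"rz":0,"hand":-0.5},{"dx":0,"dy":0,"dz":-35,"rx":0,"ry":0,"rz":0,"hand":-0.5},{"dx":0,"dy":0,"dz":-40,"rx":0,"ry":0,"rz":0,"hand":-0.5},{"dx":-10,"dy":0,"dz":-40,"rx":0,"ry":0,"rz":0,"hand":-0.5},{"dx":-20,"dy":-20,"dz":-20,"rx":0,"ry":0,"rz":0,"hand":-0.5},{"dx":-20,"dy":-30,"dz":0,"rx":0,"ry":0,"rz":0,"hand":-0.5},{"dx":-20,"dy":-30,"dz":0,"rx":0,"ry":0,"rz":0,"hand":-0.5},{"dx":0,"dy":-20,"dz":0,"rx":0,"ry":0,"rz":0,"hand":-0.5},{"dx":0,"dy":0,"dz":0,"rx":0,"ry":0,"rz":0,"hand":-0.5},{"dx":0,"dy":0,"dz":0,"rx":0,"ry":0,"rz":0,"hand":-0.5}]'
python3 - <<'E'
from h import *
np.set_printoptions(precision=4,suppress=True)
for n in ('scene','top','wrist'):
    p,d=bot.grab_frame(n); cv2.imwrite(f'pics/z_{n}.png',p[:,:,::-1]); c=cal(n)
    for t,z in (('ring',.042),('pick',.06)):
        o=bot.tip_of(n,t)
        if o: print(n,t,round(o[0]['score'],2),onplane(c,*o[0]['centre'],z))
    if n=='scene':
        o=bot.trace(n,'ring')
        if o: 
            rr,cc=np.nonzero(o[0]['region']); P=np.array([dpt(c,d,a,b) for a,b in zip(rr,cc)]);print('ring cloud',o[0]['score'],o[0]['box'],np.percentile(P,[5,50,95],axis=0))
        cv2.imwrite('pics/z_sc.png',cv2.resize(p[110:290,250:450,::-1],None,fx=3,fy=3,interpolation=cv2.INTER_CUBIC))
E
```

```text
clock: 23.3
position: [0.4485, 0.3248, 0.1924]
tool_rot: [3.141, -0.0, -0.034]
force: [0.3, -0.3, 0.1]
grip_width: 0.0641
scene ring 0.51 [0.5756 0.0054 0.042 ]
scene pick 0.61 [0.5034 0.2217 0.06  ]
top ring 0.65 [0.5775 0.0013 0.042 ]
top pick 0.6 [0.4987 0.2168 0.06  ]
wrist pick 0.6 [0.4994 0.2245 0.06  ]
```

View pics/z_sc.png

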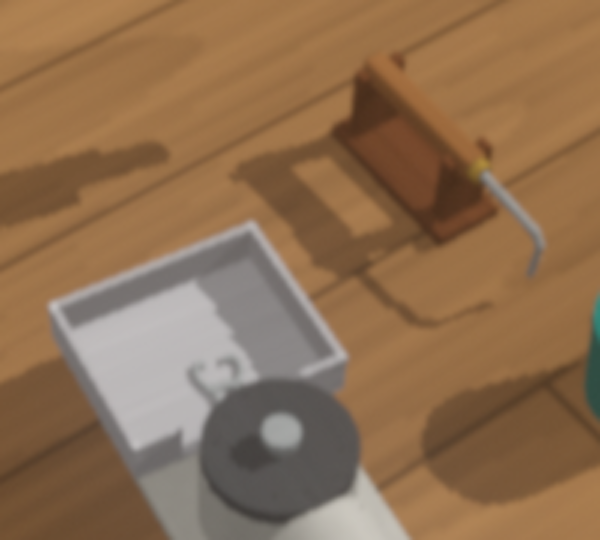

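View pics/z_top.png

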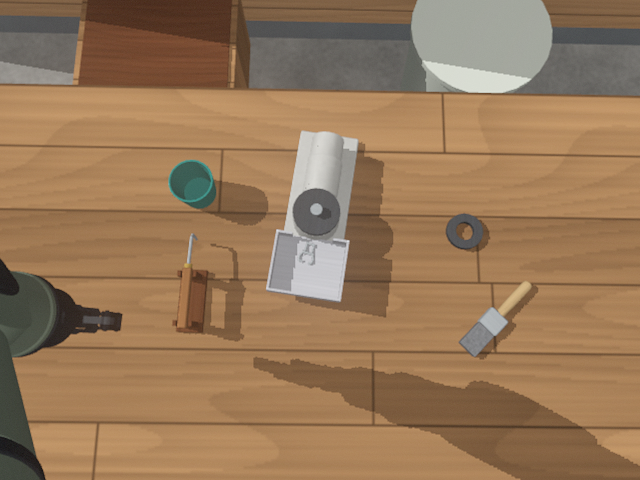

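View pics/z_wrist.png

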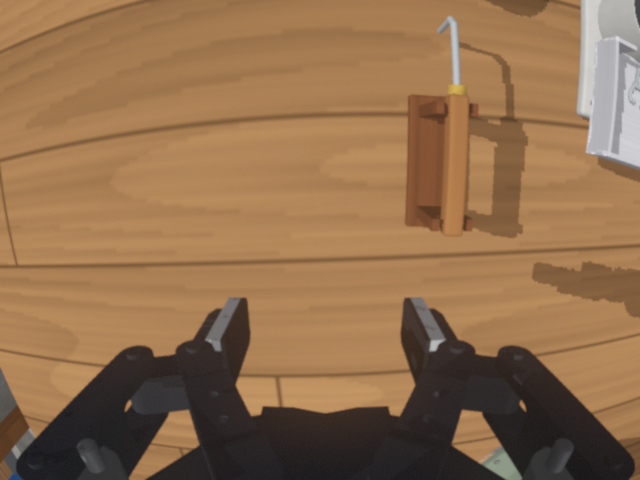

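Run:
```python
from h import *
np.set_printoptions(precision=4,suppress=True)
p,d=bot.grab_frame('top');c=cal('top')
cv2.imwrite('pics/z_tz.png',cv2.resize(p[225:305,262:352,::-1],None,fx=7,fy=7,interpolation=cv2.INTER_CUBIC))
o=bot.trace('top','ring')
rr,cc=np.nonzero(o[0]['region']);P=np.array([dpt(c,d,a,b) for a,b in zip(rr,cc)]);print(o[0]['score'],o[0]['box'],np.percentile(P,[2,50,98],axis=0))
u=np.array([-np.cos(.14),np.sin(.14),0]);q=(P-np.array([.66,-.013,0]))@u;print('from shaft along pan',np.percentile(q,[1,99]))
```

```text
0.46 [298.9, 242.5, 315.4, 268.5] [[ 0.5692 -0.0088  0.0421]
 [ 0.5918  0.001   0.0471]
 [ 0.6073  0.019   0.0513]]
from shaft along pan [0.0538 0.092 ]
```

View pics/z_tz.png

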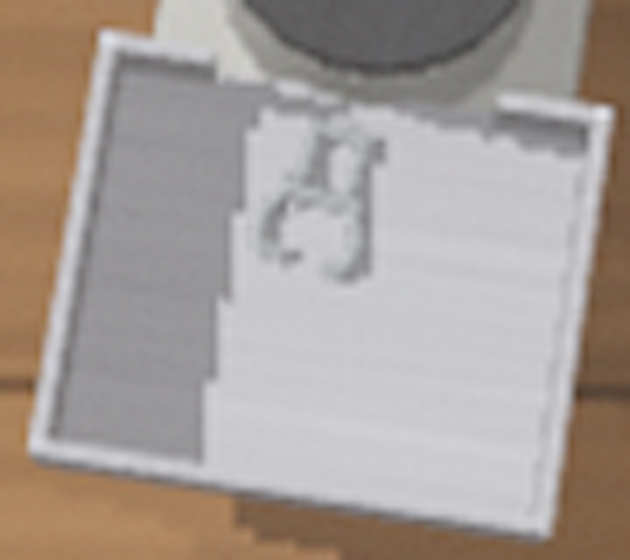

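The ring lies flat inside the pan, 54–92 mm from the shaft, and the pan's inside spans 41–148 mm. The pick is back in its rest. Handing in.

```bash
python3 -c "
from workcell import bot
print(bot.job_done(), bot.observe()['clock'])"
```

```text
the job is handed in; nothing more can be done
the job is handed in; nothing more can be done
```

I took the pick from its rest and felt its hook down through the ring's eye to the carrier. I then pulled the ring out of its groove and drew it off the carrier into the catch pan. The pick is back in its rest, and I handed the job in at about 23.5 s of the 61 s allowed.

**Forces:**
- **Pull on the ring:** it peaked at about 12.6 N, under the 22 N limit.
- **Press on the grinder:** the highest reading was about 6.1 N. Adding about 0.9 N for the pick's weight makes roughly 7 N, close to the 8 N limit. I only read the force at the end of each short move, so a brief higher peak between readings can't be ruled out.

**Last checks:**
- **Ring:** it lies flat on the pan floor, 54–92 mm from the shaft, well inside the pan. It turned over as it dropped, so its eye now points towards the chamber.
- **Pick:** it lies in both saddles, within a few mm of where it started. The three cameras put it up to about 8 mm apart, which is more than their stated accuracy.
- **Bystanders:** the cup, brush and spare burr look unmoved in the top picture.
- **Arm:** it is clear of everything, and at no point did the hand come near the ring.

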